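Pack the second roller down the tube with the tamping rod and shut the cap

TASK

Put the white roller from the blue tray upright into the mouth of the clear packing tube, on top of the black roller that is jammed part-way down it. Then take the red-handled rod and press the stack down the tube until it bottoms out firmly, with a push of about 20 N (at least 12 N, never more than 45 N), stand the rod back upright in its stand, and swing the orange cap fully shut. Leave the carton, the bottle and the tape roll where they are.

Things in the scene. Friction and masses are not known exactly. Their poses are not given: they have to be found in the camera images.
- tube_mouth (a point): centre of the mouth of the clear upright packing tube, at its rim, 170 mm above the bench. The tube stands fixed on a grey 130 x 130 x 10 mm foot; bore 45 mm, outside 53 mm, flaring over the top 15 mm to 57 mm inside and 65 mm outside; the bore is 160 mm deep. z is up the tube, +y points to the cap's hinge.
- first_roller (a joint): black nylon roller, 40 mm diameter, 60 mm long, tight in the tube: it takes about 7 N to slide it down and it stays where left. Value in m = how far down it is: at 0 (it starts at 0 to 0.020) its top is 42 mm below the rim; at 0.058 it sits on the tube's bottom, its top 100 mm below the rim, on a firm rubber pad that yields 1 to 2 mm at 20 N, where the push must rise clearly above the 7 N drag.
- roller_mid (a point): centre of the loose white nylon roller, 40 mm diameter, 70 mm long, about 0.1 kg, standing on end (z = its axis) on the 4 mm floor of a blue tray, 170 x 170 mm with a rim 25 mm high. It slides freely in the tube. Set on the jammed roller it stands 8 to 28 mm above the rim; packed fully home its top is 30 mm and its centre 65 mm below the rim.
- rod_mid (a point): centre of the tamping rod, 140 mm long, about 0.22 kg, standing upright in its stand (z = its axis, up): the lower 80 mm is an aluminium shaft of 30 mm diameter with a flat end, the upper 60 mm a red round handle of 34 mm diameter.
- stand_floor (a point): centre of the inner floor of the rod's dark steel stand, a fixed round cup; the floor is 6 mm above the bench, the rim 50 mm above the bench, 52 mm inside, 60 mm outside. The rod's end rests on this floor.
- lid (a joint): angle (rad) of the orange cap, 6 mm thick, hinged at the tube's rim: 0 = shut, flat over the mouth; 2.2 = as far open as it goes. The hinge line is parallel to the x axis of tube_mouth, 42 mm from the tube's axis on its +y side and 2 mm above the rim. The cap turns stiffly (under 1 N at its tip) and stays where it is left; it starts at 1.9 to 2.15, leaning back to the +y side, and swings up and over towards -y to shut. It cannot shut while a roller stands above the rim.
- lid_tip (a point): end of the tab of the orange cap, 94 mm from the hinge; the cap is a disc of 68 mm diameter with a tab 26 mm wide.
- carton: closed cardboard carton 100 x 140 x 75 mm, origin under its centre; to be left alone
- oil: yellow bottle with black cap, 56 mm diameter, 140 mm high, origin under its centre; to be left alone
- tape: amber roll of packing tape lying flat, 96 mm diameter, 45 mm high, origin under its centre; to be left alone
There are look-alikes about, which are no part of the job. What is meant by the part that bears roller_mid is not green, pink or yellow, and is the larger of those in its own colour.

How it is judged:
By the outcome, as a careful person would: the job done as asked, in the order asked, and still so for the second after the job is handed in, with the robot touching nothing.
It also fails if it takes over 72 s, if anything falls off the work surface, if the arm or the gripper's body presses on something with over 40 N, if the wrist force passes 120 N, or if a joint passes its speed limit or range.

ROBOT

A 6-joint arm with a two-finger parallel gripper is mounted at the origin on the work surface. World frame = base frame: x ahead of the robot, y to its left, z up, the work surface at z = 0. Lengths are in m, angles in rad, forces in N, time in s.
With the tool pointing down it reaches from about 0.325 to 0.775 m from the base axis. Payload 5.5 kg.
Tool frame: the origin (TCP) lies midway between the tips of the shut fingers; the grasp point (between the pads) lies 19 mm behind it (manip.grasp_offset is the distance from the TCP to the grasp point, in m); x points along the fingers, y is the direction in which the jaws open and shut, and the axes are right-handed (so a half turn about x gives the same grasp; the last joint's range is limited). The gripper opens to 85 mm and grips with 20 to 120 N. Pads are 22 mm wide; open, the fingers measure 114 mm over their backs; the gripper's body (76 mm by 85 mm) begins 54 mm behind the grasp point. The pads swing forward as they close: fully open they stand 13 mm farther back than shut.
Start: joints at [1.124, 0.091, 1.231, -0, 1.82, -0.057], TCP at [0.228, 0.555, 0.192] pointing down, gripper open.
Joint ranges: [-2.87, 2.87], [-0.86, 2.18], [0.17, 2.46], [-1.51, 4.65], [0.06, 2.69], [-2.65, 2.65]. Speed limits (rad/s): [2.57, 2.57, 3.01, 3.14, 3.14, 3.14].

INTERFACE

Orientations are given as a 3x3 rotation matrix whose columns are the frame's x, y, z axes.
In Python, from bench import manip gives the robot as it stands.
- The arm moves only by the tool apply_moves, never from a script. Its argument "motion" is a list of rows, each a list of 7 numbers: the turn, a rotation vector about the world's x, y, z scaled (see below), then the shift along the world's x, y, z scaled (see below), then the opening, from 0 (shut) to 1 (fully open). A call has 1 to 8 rows; each row is the pose to reach, as a shift and turn from the pose measured when the call began; what a row does not reach only later rows make up. The controller multiplies each number of a shift by 0.1 m and each number of a turn by pi/4 rad. A row lasts 1/12 s, in which the tool goes at most 41.7 mm and 7.16 degrees, less where a joint would pass 70% of its speed; a pose out of reach is approached as far as the arm can. A call with a number of a shift or a turn outside -1 to 1 is refused whole. A call with a gripper value outside its range is refused whole. The fingers move at their own pace and stop on an object; "newtons" is the grip in N (left out, the last holds). Time passes only in rows, so rows that repeat a pose let the fingers close. It gives the time, the measured TCP pose, the force and the opening at its end, in the units of the state.
- manip.get_state(): the state, without advancing time (a new reading comes with each control period).
- manip.read_camera(name): name is "scene" or "top" or "wrist"; returns a dict with "image" (400x640x3 uint8, blue, green, red), "fx", "fy", "cx", "cy" (pixels), "R" (3x3) and "t" (3): a world point X has camera coordinates R X + t; the wrist camera has in their place "mount" (4x4, takes a point from camera to tool coordinates, whose origin is the TCP and whose axes are the tool frame's). Camera axes: x right, y down, z forward; pixel columns grow to the right and rows downward; lengths in m; the calibration is good to about 2 mm. A picture is of the moment at which its call begins: read the wrist's pose just before it. There is no depth.
- manip.close_job(): hands the job in, once; it reports no verdict.
Trained networks look in a picture, given as the dict that the camera call returned (one of the last four; its "shot" number tells which), for a name from the list of things; names that differ only in an ending like _2 or _b are one class to them, and where a whole thing is asked for, a point or a joint stands for the part that bears it (a point fixed in the world has none). Each returns a list of dicts, best first, with "p" (0 to 1); they miss things now and then, are a little off and sometimes report something else, mostly with a low value. They report only what shows in the picture. A call takes as long as a camera call. They do not tell look-alikes from the thing itself.
- manip.trace(picture, thing): "pixels" (400x640 bool, what is visible of it) and "pixel" ([column, row] in pixels, amid what is visible of it).
The state is a dict: "t": time; "q": joint angles; "dq": joint speeds; "joint_torque": joint torques, N m; "tcp_pos": TCP position; "tool_rot": TCP orientation; "ft_force": force on the tool from outside, world axes, zero at the start; "torque": the same for the moment, N m; "opening": finger opening in m.
Only numpy, scipy, OpenCV 4.12 (cv2) and the standard library are available. Lean on these libraries where they do the work, as an engineer would, in place of code of your own. Each camera call takes 0.05 s, during which the arm holds its last target. There are 200 camera calls.

## Working session

There is one attempt and no reset: what is moved stays moved. The work goes in short steps, Python scripts to look and compute and a tool call to move; the robot and the scene stay as the last step left them, time stands still between calls to the robot, and variables do not carry over. Pictures are saved under pics/ and viewed, about 8 in all and at most 12, crops included, and the job is handed in when it is done.

Besides the shell and the picture viewer there is one more tool, called as name(argument=value, ...), one argument or row to a line, values as JSON. apply_moves: Moves the arm, as the interface text tells. Its arguments: {"type":"object","properties":{"motion":{"type":"array"},"newtons":{"type":"number"}},"required":["motion"]}

```bash
ls; mkdir -p pics
python3 - <<'E'
from bench import manip
import cv2,numpy as np,pickle
s=manip.get_state();print(s['t'],s['tcp_pos'],np.round(s['tool_rot'],3).tolist(),s['opening'],s['ft_force'],manip.grasp_offset)
for c in ['scene','top']:
    d=manip.read_camera(c);cv2.imwrite(f'pics/{c}0.png',d['image'])
    print(c,{k:np.round(v,4).tolist() for k,v in d.items() if k not in('image',)})
    for n in ['tube_mouth','first_roller','roller_mid','rod_mid','stand_floor','lid','lid_tip','carton','oil','tape']:
        try: print(n,[(round(r['p'],2),np.round(r['pixel']).tolist(),int(r['pixels'].sum())) for r in manip.trace(d,n)])
        except Exception as e: print(n,e)
E
```

```text
pics
0.0 [0.22783326 0.55466272 0.19122841] [[-0.001, 0.38, 0.925], [-0.002, 0.925, -0.38], [-1.0, -0.002, -0.0]] 0.0854792412508421 [-0.51265147 -0.40616968 -0.91253371] 0.0187
scene {'fx': 389.0493, 'fy': 389.0493, 'cx': 321.2545, 'cy': 202.5215, 'R': [[-0.7249, 0.6888, 0.0045], [0.4999, 0.5307, -0.6844], [-0.4738, -0.4939, -0.7291]], 't': [0.4022, -0.159, 1.1755], 'shot': 1}
tube_mouth [(0.89, [323.0, 242.0], 3734), (0.28, [206.0, 207.0], 2870)]
first_roller []
roller_mid [(0.92, [416.0, 257.0], 573), (0.78, [433.0, 326.0], 672), (0.71, [363.0, 374.0], 379), (0.57, [363.0, 278.0], 557), (0.51, [400.0, 392.0], 276)]
rod_mid [(0.77, [240.0, 149.0], 396)]
stand_floor [(0.93, [247.0, 176.0], 650)]
lid [(0.7, [333.0, 210.0], 436)]
lid_tip [(0.89, [333.0, 207.0], 409)]
carton [(0.79, [208.0, 208.0], 2865)]
oil [(0.69, [316.0, 329.0], 1271)]
tape [(0.94, [329.0, 164.0], 879)]
top {'fx': 433.5791, 'fy': 433.5791, 'cx': 317.8787, 'cy': 200.7846, 'R': [[-0.0115, -0.9997, 0.0195], [-0.9807, 0.0075, -0.1951], [0.1949, -0.0214, -0.9806]], 't': [-0.0179, 0.5686, 1.1992], 'shot': 2}
tube_mouth [(0.63, [307.0, 202.0], 2232)]
first_roller [(0.34, [310.0, 203.0], 2278)]
roller_mid [(0.66, [209.0, 209.0], 236), (0.65, [203.0, 169.0], 103), (0.51, [250.0, 251.0], 204), (0.48, [219.0, 162.0], 101), (0.45, [262.0, 208.0], 177)]
rod_mid [(0.75, [424.0, 208.0], 212)]
stand_floor [(0.79, [417.0, 220.0], 494)]
lid [(0.84, [290.0, 186.0], 379), (0.59, [307.0, 203.0], 2170)]
lid_tip [(0.58, [289.0, 188.0], 396)]
carton [(0.78, [398.0, 160.0], 1979)]
oil [(0.76, [259.0, 155.0], 433)]
tape [(0.96, [390.0, 276.0], 445), (0.66, [307.0, 203.0], 2147), (0.43, [291.0, 188.0], 389)]
```

Run:
```python
import cv2
a=cv2.imread('pics/scene0.png')[100:400,150:500];b=cv2.imread('pics/top0.png')[100:320,150:500]
cv2.imwrite('pics/s0c.png',cv2.resize(a,(700,600),interpolation=cv2.INTER_CUBIC));cv2.imwrite('pics/t0c.png',cv2.resize(b,(700,440),interpolation=cv2.INTER_CUBIC))
```

```text
(no output)
```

View pics/s0c.png

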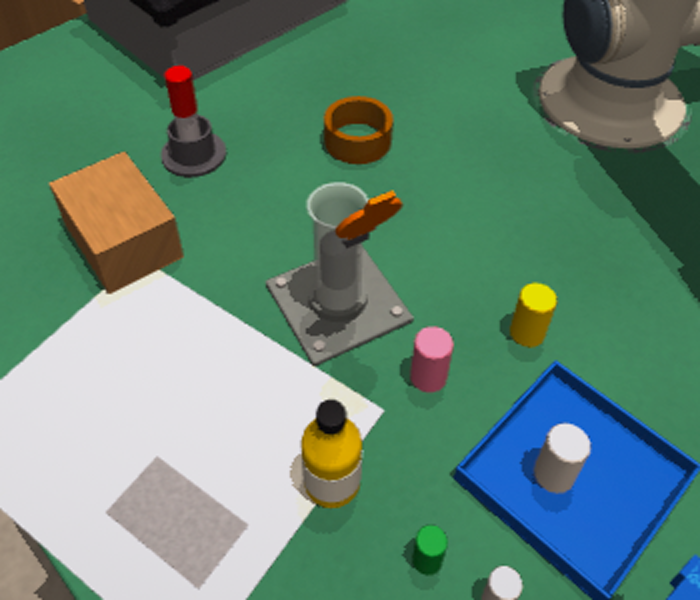

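View pics/t0c.png

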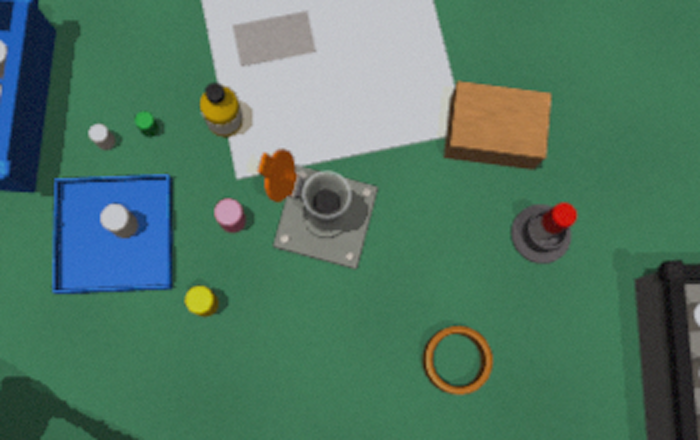

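The scene picture shows the tube (~323,242) with its cap leaning right, the white roller in the blue tray (416,257 is pink or yellow, and the one in the tray is at ~433,326), and the red rod in its stand (240,149). In the top view, right is -y and up is +x. Next I'll fit silhouettes in both views.

```bash
cat > h.py <<'E'
from bench import manip
import cv2,numpy as np
from scipy.optimize import minimize
def cam(name):
    s=manip.get_state(); d=manip.read_camera(name)
    if name=='wrist':
        T=np.eye(4);T[:3,:3]=s['tool_rot'];T[:3,3]=s['tcp_pos'];M=np.linalg.inv(T@np.array(d['mount']))
        d['R']=M[:3,:3];d['t']=M[:3,3]
    return d
def proj(d,X):
    c=np.atleast_2d(X)@np.array(d['R']).T+np.array(d['t'])
    return np.c_[d['fx']*c[:,0]/c[:,2]+d['cx'],d['fy']*c[:,1]/c[:,2]+d['cy']]
def ray(d,px,z):
    """world point on the plane z seen at pixel px"""
    R=np.array(d['R']);C=-R.T@np.array(d['t'])
    v=R.T@np.array([(px[0]-d['cx'])/d['fx'],(px[1]-d['cy'])/d['fy'],1])
    return C+v*(z-C[2])/v[2]
A=np.linspace(0,2*np.pi,48,endpoint=False)
def cyl(x,y,z0,z1,r,r2=None):
    return np.vstack([np.c_[x+q*np.cos(A),y+q*np.sin(A),0*A+z] for z,q in((z0,r),(z1,r2 or r))])
def rend(d,parts):
    m=np.zeros((400,640),np.uint8)
    for P in parts:
        h=cv2.convexHull(proj(d,P).astype(np.float32)).reshape(-1,2)
        cv2.fillConvexPoly(m,np.round(h*16).astype(np.int32),255,cv2.LINE_AA,4)
    return m/255.
def fit(model,p0,obs,step):
    """obs: list of (camera dict, bool mask); maximise overlap"""
    def f(p):
        c=0
        for d,m in obs:
            r=rend(d,model(p)); c+=1-np.minimum(r,m).sum()/np.maximum(r,m).sum()
        return c
    p0=np.array(p0,float);S=np.vstack([p0]+[p0+np.eye(len(p0))[i]*step[i] for i in range(len(p0))])
    o=minimize(f,p0,method='Nelder-Mead',options=dict(initial_simplex=S,xatol=1e-5,fatol=1e-5,maxiter=600))
    return o.x,o.fun/len(obs)
def Rz(a): return np.array([[np.cos(a),-np.sin(a),0],[np.sin(a),np.cos(a),0],[0,0,1]])
def lidpts(x,y,yaw,th):
    # disc radius 34 centred 42 from the hinge + tab to 94; plate 6 thick
    disc=np.vstack([np.c_[34*np.cos(A),-42+34*np.sin(A),0*A+z] for z in(0,6)])
    tab=np.array([[sx*13,yy,z] for sx in(-1,1) for yy in(-60,-94) for z in(0,6)],float)
    c,s=np.cos(-th),np.sin(-th); Rx=np.array([[1,0,0],[0,c,-s],[0,s,c]])
    return [(P/1000@Rx.T+[0,.042,.172])@Rz(yaw).T+[x,y,0] for P in(disc,tab)]
E
cat > m1.py <<'E'
from h import *
D=[cam('scene'),cam('top')]
def near(n,pxs,maxd=12):
    out=[]
    for d,px in zip(D,pxs):
        r=[r for r in manip.trace(d,n) if np.hypot(*(np.array(r['pixel'])-px))<maxd]
        if r: out.append((d,r[0]['pixels']))
    return out
def one(n,pxs,mod,zc,step=(.01,.01)):
    o=near(n,pxs)
    if not o: print(n,'none');return
    p0=np.mean([ray(d,np.argwhere(m).mean(0)[::-1],zc)[:2] for d,m in o],0)
    each=[fit(mod,p0,[q],step) for q in o]
    p,e=fit(mod,p0,o,step)
    print(n,np.round(p,4),round(e,3),'each',[(np.round(a,4).tolist(),round(b,3)) for a,b in each])
    return p
one('roller_mid',[(433,326),(209,209)],lambda p:[cyl(*p,.004,.074,.02)],.039)
one('rod_mid',[(240,149),(424,208)],lambda p:[cyl(*p,.086,.146,.017),cyl(*p,.052,.086,.015)],.1)
one('stand_floor',[(247,176),(417,220)],lambda p:[cyl(*p,.0,.05,.03)],.02)
one('oil',[(316,329),(259,155)],lambda p:[cyl(*p,0,.1,.028),cyl(*p,.1,.14,.014)],.07)
one('tape',[(329,164),(390,276)],lambda p:[cyl(*p,0,.045,.048)],.02)
foot=lambda x,y,w:[(np.array([[a,b,z] for a in(-.065,.065) for b in(-.065,.065) for z in(0,.01)]))@Rz(w).T+[x,y,0]]
tube=lambda p:foot(*p[:3])+[cyl(p[0],p[1],0,.155,.0265),cyl(p[0],p[1],.155,.17,.0265,.0325)]
o=near('tube_mouth',[(323,242),(307,202)])
p0=ray(D[1],(307,202),.05)[:2]
best=None
for w in(-1.3,-.9,-.5,-.1):
    p,e=fit(tube,[*p0,w],o,(.01,.01,.2))
    if best is None or e<best[1]: best=(p,e)
print('tube',np.round(best[0],4),best[1])
l=near('lid',[(333,210),(290,186)])
for k in range(4):
    p,e=fit(lambda p:lidpts(p[0],p[1],p[2],p[3]),[*best[0][:2],best[0][2]+k*np.pi/2,2.0],l,(.005,.005,.1,.1))
    print('lid',np.round(p,4),round(e,3))
c,e=fit(lambda p:[(np.array([[a,b,z] for a in(-.05,.05) for b in(-.07,.07) for z in(0,.075)]))@Rz(p[2]).T+[p[0],p[1],0]],[*ray(D[1],(398,160),.05)[:2],0.],near('carton',[(208,208),(398,160)]),(.01,.01,.2))
print('carton',np.round(c,4),e)
E
python3 m1.py
```

```text
roller_mid [0.5444 0.2916] 0.167 each [([0.5431, 0.2923], np.float64(0.141)), ([0.545, 0.2916], np.float64(0.191))]
rod_mid [ 0.5312 -0.3244] 0.162 each [([0.5326, -0.3225], np.float64(0.159)), ([0.5306, -0.3239], np.float64(0.147))]
stand_floor [ 0.532  -0.3172] 0.449 each [([0.5341, -0.3184], np.float64(0.341)), ([0.514, -0.3245], np.float64(0.491))]
oil [0.7066 0.1451] 0.169 each [([0.7069, 0.1435], np.float64(0.163)), ([0.7067, 0.1452], np.float64(0.172))]
tape [ 0.3425 -0.1933] 0.362 each [([0.3391, -0.1953], np.float64(0.168)), ([0.3436, -0.1927], np.float64(0.552))]
tube [ 0.5562 -0.0059 -0.2381] 0.15432744989009933
lid [ 0.5605 -0.0085 -0.2104  2.006 ] 0.122
lid [ 0.5793 -0.0261  0.1629  2.295 ] 0.168
lid [ 0.5562 -0.0059  2.9035  2.    ] 1.0
lid [ 0.5562 -0.0059  4.4743  2.    ] 1.0
carton [ 0.6867 -0.2638 -0.1614] 0.06670913086573177
```

The fits put the roller at (0.544,0.292), the rod at (0.531,-0.324) and the tube at about (0.557,-0.006) with yaw ≈ -0.22 and the lid at ≈ 2.0 rad. The plan is to keep the jaws along the tube's x axis for everything, which means turning about -1.40 rad.

apply_moves(
  motion=[
    [0,0,-1,1,-1,0.3,1],
    [0,0,-1,1,-1,0.3,1],
    [0,0,-1,1,-1,0.3,1],
    [0,0,-1,1,-1,0.3,1],
    [0,0,-1,1,-1,0.3,1],
    [0,0,-1,1,-1,0.3,1],
    [0,0,-1,1,-1,0.3,1],
  ],
  newtons=40,
)

```text
t: 2.58
tcp_pos: [0.3287, 0.4545, 0.2227]
tool_rot: [[0.0, 0.926, 0.378], [0.0, 0.378, -0.926], [-1.0, 0.001, -0.0]]
ft_force: [-1.1, -0.7, 0.0]
opening: 0.0855
```

apply_moves(
  motion=[
    [0,0,-0.78,1,-1,0,1],
    [0,0,-0.78,1,-1,0,1],
    [0,0,-0.78,1,-1,0,1],
    [0,0,-0.78,1,-1,0,1],
    [0,0,-0.78,1,-1,0,1],
    [0,0,-0.78,1,-1,0,1],
  ],
)

```text
t: 3.08
tcp_pos: [0.4296, 0.3534, 0.2226]
tool_rot: [[0.0, 0.973, -0.23], [0.0, -0.23, -0.973], [-1.0, 0.0, -0.0]]
ft_force: [-0.1, -0.0, 0.3]
opening: 0.0851
```

apply_moves(
  motion=[
    [0,0,0,1,-0.6,0,1],
    [0,0,0,1,-0.6,0,1],
    [0,0,0,1,-0.6,0,1],
    [0,0,0,1,-0.6,0,1],
    [0,0,0,1,-0.6,0,1],
  ],
)

```text
t: 3.5
tcp_pos: [0.5303, 0.2928, 0.2217]
tool_rot: [[-0.001, 0.974, -0.228], [-0.0, -0.228, -0.974], [-1.0, -0.001, 0.001]]
ft_force: [-0.2, 0.1, 0.5]
opening: 0.085
```

Run:
```python
from h import *
d=cam('wrist');cv2.imwrite('pics/w1.png',d['image']);print(np.round(d['mount'],3).tolist())
for r in manip.trace(d,'roller_mid'):
    print(round(r['p'],2),r['pixel'],r['pixels'].sum(),ray(d,r['pixel'],.06),*[np.round(v,4) for v in fit(lambda p:[cyl(*p,.004,.074,.02)],ray(d,r['pixel'],.05)[:2],[(d,r['pixels'])],(.01,.01))])
```

```text
[[-0.0, -0.291, 0.957, -0.181], [1.0, -0.0, 0.0, 0.0], [0.0, 0.957, 0.291, -0.075], [0.0, 0.0, 0.0, 1.0]]
0.97 [453.6, 100.4] 1045 [0.66893415 0.32994123 0.06      ] [0.6617 0.3291] 0.5584
0.96 [474.9, 157.3] 943 [0.68312165 0.27028469 0.06      ] [0.6782 0.2687] 0.6016
0.63 [336.9, 165.0] 1577 [0.54689752 0.29415696 0.06      ] [0.5475 0.2934] 0.0777
0.56 [375.1, 288.9] 1760 [0.55823503 0.14571181 0.06      ] [0.5542 0.1371] 0.1201
0.56 [262.4, 284.0] 1722 [0.4361962  0.18069393 0.06      ] [0.432  0.1741] 0.1425
```

View pics/w1.png

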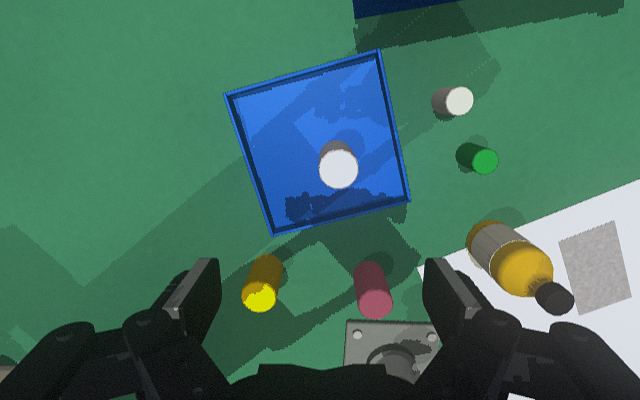

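The wrist view shows the white roller at (337,165), which gives (0.547,0.293). I'll go above it, then down.

apply_moves(
  motion=[
    [0,0,0,0.16,0,-0.3,1],
    [0,0,0,0.16,0,-0.6,1],
    [0,0,0,0.16,0,-0.9,1],
    [0,0,0,0.16,0,-0.9,1],
  ],
)

```text
t: 3.93
tcp_pos: [0.5408, 0.2942, 0.125]
tool_rot: [[-0.011, 0.975, -0.223], [-0.004, -0.223, -0.975], [-1.0, -0.01, 0.006]]
ft_force: [-0.2, -0.2, -2.4]
opening: 0.0857
```

apply_moves(
  motion=[
    [0,0,0,0,0,-0.3,1],
    [0,0,0,0,0,-0.6,1],
    [0,0,0,0,0,-0.9,1],
    [0,0,0,0,0,-0.9,1],
    [0,0,0,0,0,-0.9,1],
  ],
)

```text
t: 4.35
tcp_pos: [0.5395, 0.2948, 0.0354]
tool_rot: [[-0.013, 0.975, -0.221], [-0.005, -0.221, -0.975], [-1.0, -0.011, 0.007]]
ft_force: [0.4, -0.1, 0.5]
opening: 0.0852
```

apply_moves(
  motion=[
    [0,0,0,0,0,0,0.6],
    [0,0,0,0,0,0,0.5],
    [0,0,0,0,0,0,0.4],
    [0,0,0,0,0,0,0.3],
    [0,0,0,0,0,0,0.2],
    [0,0,0,0,0,0,0.2],
    [0,0,0,0,0,0,0.2],
    [0,0,0,0,0,0,0.2],
  ],
  newtons=40,
)

```text
t: 5.02
tcp_pos: [0.5397, 0.2947, 0.0356]
tool_rot: [[-0.012, 0.975, -0.221], [-0.005, -0.221, -0.975], [-1.0, -0.011, 0.007]]
ft_force: [0.3, -0.0, 1.4]
opening: 0.0169
```

Run:
```python
from h import *
d=cam('wrist');e=cam('scene')
cv2.imwrite('pics/w2.png',np.hstack([d['image'][100:,160:480],cv2.resize(e['image'][240:400,340:500],(300,300))]))
print(manip.get_state()['opening'],[(round(r['p'],2),r['pixel'],r['pixels'].sum()) for r in manip.trace(e,'roller_mid')])
```

```text
0.017120184907132803 [(0.85, [363.7, 376.1], np.int64(336)), (0.79, [417.1, 258.8], np.int64(543)), (0.64, [432.6, 334.3], np.int64(482)), (0.64, [400.8, 391.1], np.int64(245)), (0.57, [365.2, 275.7], np.int64(564))]
```

View pics/w2.png

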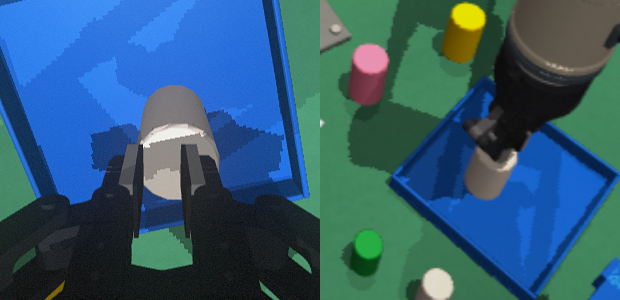

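Run:
```python
from h import *
d=cam('wrist');s=manip.get_state();e=cam('scene')
print('tcp px',proj(d,s['tcp_pos']),d['fx'],np.round(d['mount'],4).tolist())
for q in(.0,.01,.02): print('roller axis ends at y=.293-q',q,proj(d,[[.5465,.293-q,.004],[.5465,.293-q,.074]]).round().tolist())
for D in(d,e):
  for r in manip.trace(D,'roller_mid'):
    m=r['pixels'];p0=ray(D,r['pixel'],.05)[:2]
    if np.hypot(*(p0-[.546,.293]))<.06:
        ys,xs=np.where(m);print(round(r['p'],2),r['pixel'],xs.min(),xs.max(),ys.min(),ys.max(),fit(lambda p:[cyl(*p,.004,.074,.02)],p0,[(D,m)],(.01,.01)))
im=d['image'].copy()
for (x,y) in [(.5465,.293)]:
    for z in(.004,.074): cv2.polylines(im,[proj(d,cyl(x,y,z,z,.02)[:48]).round().astype(np.int32)],1,(0,0,255))
c=tuple(int(v) for v in proj(d,s['tcp_pos'])[0]);cv2.circle(im,c,4,(0,255,255),1)
cv2.imwrite('pics/w3.png',cv2.resize(im[120:400,200:440],None,fx=2,fy=2,interpolation=cv2.INTER_CUBIC))
```

```text
tcp px [[320.63842927 231.12559107]] 345.437397268324 [[-0.0004, -0.2907, 0.9568, -0.1812], [1.0, -0.0001, 0.0004, 0.0004], [0.0, 0.9568, 0.2907, -0.0747], [0.0, 0.0, 0.0, 1.0]]
roller axis ends at y=.293-q 0.0 [[332.0, 213.0], [335.0, 264.0]]
roller axis ends at y=.293-q 0.01 [[335.0, 227.0], [339.0, 283.0]]
roller axis ends at y=.293-q 0.02 [[338.0, 240.0], [344.0, 301.0]]
0.67 [329.1, 236.0] 297 379 185 297 (array([0.54730613, 0.29495912]), np.float64(0.2946143100890777))
0.58 [429.9, 332.1] 417 445 318 346 (array([0.54480504, 0.29225305]), np.float64(0.35650326749177585))
```

View pics/w3.png

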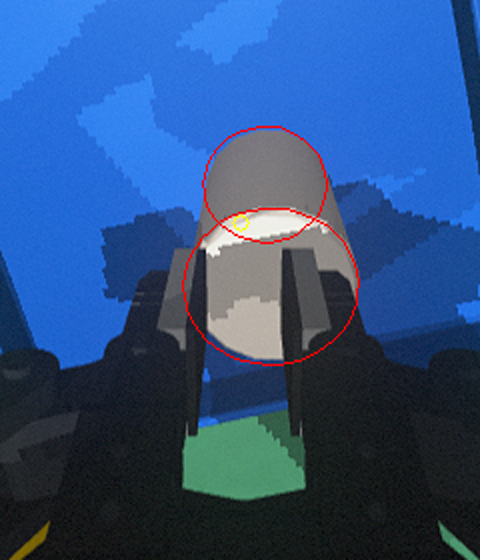

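The overlay matches the roller, but the fingers shut to 17 mm above its top. Judging by the picture, the real tips sit about 38–40 mm behind the reported TCP: the gap scale and tip row fit δ≈42 mm here and 51 mm when open. I'll open, centre, go down further and watch the force.

apply_moves(
  motion=[
    [0,0,0,0,0,0.1,1],
    [0,0,0,0,0,0.1,1],
    [0.006,-0.015,0,0.065,-0.01,0.1,1],
    [0.006,-0.015,0,0.065,-0.01,0.1,1],
    [0.006,-0.015,0,0.065,-0.01,0.1,1],
    [0.006,-0.015,0,0.065,-0.01,0,1],
    [0.006,-0.015,0,0.065,-0.01,0,1],
  ],
)

```text
t: 5.95
tcp_pos: [0.5451, 0.2933, 0.033]
tool_rot: [[-0.003, 0.975, -0.221], [-0.001, -0.221, -0.975], [-1.0, -0.003, 0.002]]
ft_force: [0.1, -0.2, -2.0]
opening: 0.0857
```

apply_moves(
  motion=[
    [0,0,0,0,0,-0.08,1],
    [0,0,0,0,0,-0.16,1],
    [0,0,0,0,0,-0.24,1],
    [0,0,0,0,0,-0.28,1],
    [0,0,0,0,0,-0.28,1],
    [0,0,0,0,0,-0.28,1],
  ],
)

```text
t: 6.45
tcp_pos: [0.5449, 0.2932, 0.0044]
tool_rot: [[-0.004, 0.975, -0.221], [-0.002, -0.221, -0.975], [-1.0, -0.004, 0.003]]
ft_force: [-0.3, -0.9, 0.1]
opening: 0.085
```

apply_moves(
  motion=[
    [0,0,0,0,0,0,0.6],
    [0,0,0,0,0,0,0.5],
    [0,0,0,0,0,0,0.4],
    [0,0,0,0,0,0,0.3],
    [0,0,0,0,0,0,0.3],
    [0,0,0,0,0,0,0.3],
    [0,0,0,0,0,0,0.3],
  ],
  newtons=40,
)

```text
t: 7.03
tcp_pos: [0.5453, 0.2933, 0.0051]
tool_rot: [[-0.003, 0.975, -0.221], [-0.001, -0.221, -0.975], [-1.0, -0.003, 0.002]]
ft_force: [-0.1, -0.6, 3.0]
opening: 0.0389
```

Run:
```python
from h import *
d=cam('wrist');s=manip.get_state();e=cam('scene');im=d['image'].copy()
print(s['opening'],s['tcp_pos'])
for z in(.004,.074): cv2.polylines(im,[proj(d,cyl(.5465,.293,z,z,.02)[:48]).round().astype(np.int32)],1,(0,0,255))
cv2.imwrite('pics/w4.png',np.hstack([im[120:400,160:480],cv2.resize(e['image'][240:380,370:510],(280,280))]))
```

```text
0.03871202062478125 [0.54532098 0.29328377 0.00514554]
```

View pics/w4.png

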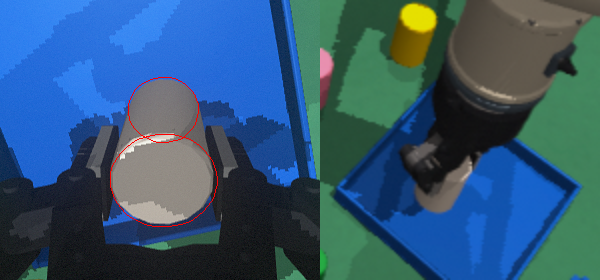

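The roller is gripped: opening 38.7 mm, outline aligned. Lifting it clear of the lid and moving towards the tube.

apply_moves(
  motion=[
    [0,0,0,0,0,0.2,0.3],
    [0,0,0,0,0,0.4,0.3],
    [0,0,0,0,0,0.7,0.3],
    [0,0,0,0,0,1,0.3],
    [0,0,0,0,0,1,0.3],
  ],
)

```text
t: 7.55
tcp_pos: [0.5477, 0.2945, 0.1124]
tool_rot: [[0.006, 0.975, -0.221], [0.003, -0.221, -0.975], [-1.0, 0.005, -0.004]]
ft_force: [0.4, 0.2, 1.9]
opening: 0.0388
```

apply_moves(
  motion=[
    [0,0,0,0,0,0.3,0.3],
    [0,0,0,0,0,0.6,0.3],
    [0,0,0,0,0,0.9,0.3],
    [0,0,0,0,0,1,0.3],
    [0,0,0,0,0,1,0.3],
  ],
)

```text
t: 7.97
tcp_pos: [0.5487, 0.2951, 0.2156]
tool_rot: [[0.011, 0.975, -0.221], [0.006, -0.221, -0.975], [-1.0, 0.009, -0.008]]
ft_force: [-0.1, 0.3, -1.2]
opening: 0.0387
```

apply_moves(
  motion=[
    [0,0,0,0,-0.3,0.3,0.3],
    [0,0,0,0,-0.6,0.6,0.3],
    [0,0,0,0,-0.9,0.9,0.3],
    [0,0,0,0,-1,0.95,0.3],
    [0,0,0,0,-1,0.95,0.3],
    [0,0,0,0,-1,0.95,0.3],
  ],
)

```text
t: 8.47
tcp_pos: [0.5489, 0.1949, 0.3083]
tool_rot: [[0.008, 0.975, -0.222], [0.005, -0.222, -0.975], [-1.0, 0.007, -0.007]]
ft_force: [-1.2, -0.2, -1.2]
opening: 0.039
```

Run:
```python
from h import *
d=cam('wrist');s=manip.get_state();im=d['image'].copy()
print(s['opening'],s['tcp_pos'],np.round(s['tool_rot'],3).tolist())
for n in['tube_mouth','lid']: print(n,[(round(r['p'],2),r['pixel'],r['pixels'].sum()) for r in manip.trace(d,n)])
for z,r in((.17,.0285),(.17,.0325)): cv2.polylines(im,[proj(d,cyl(.557,-.005,z,z,r)[:48]).round().astype(np.int32)],1,(0,0,255))
for P in lidpts(.557,-.005,-.22,2.0): cv2.polylines(im,[cv2.convexHull(proj(d,P).astype(np.float32)).round().astype(np.int32)],1,(0,255,255))
cv2.imwrite('pics/w5.png',im)
```

```text
0.038786979407307555 [0.54858691 0.19557336 0.3071763 ] [[0.006, 0.975, -0.221], [0.005, -0.221, -0.975], [-1.0, 0.005, -0.006]]
tube_mouth [(0.62, [366.2, 337.6], np.int64(1645))]
lid [(0.48, [368.4, 327.6], np.int64(146))]
```

View pics/w5.png

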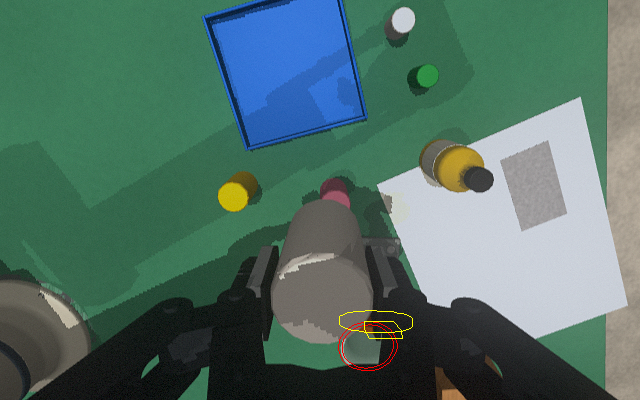

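Seven pictures viewed. The tube mouth shows behind the roller at about (368,345), where the overlay predicts it. Moving above the tube.

apply_moves(
  motion=[
    [0,0,0,0.04,-0.3,0,0.3],
    [0,0,0,0.08,-0.6,0,0.3],
    [0,0,0,0.09,-0.9,0,0.3],
    [0,0,0,0.09,-1,0,0.3],
    [0,0,0,0.09,-1,0,0.3],
  ],
)

```text
t: 9.03
tcp_pos: [0.5572, 0.0949, 0.3052]
tool_rot: [[0.003, 0.975, -0.222], [0.004, -0.222, -0.975], [-1.0, 0.002, -0.005]]
ft_force: [-0.4, -0.0, -0.5]
opening: 0.0388
```

apply_moves(
  motion=[
    [0,0,0,0,-0.3,0,0.3],
    [0,0,0,0,-0.6,0,0.3],
    [0,0,0,0,-0.9,0,0.3],
    [0,0,0,0,-1,0,0.3],
    [0,0,0,0,-1,0,0.3],
    [0,0,0,0,-1,0,0.3],
  ],
)

```text
t: 9.53
tcp_pos: [0.5573, -0.0036, 0.3046]
tool_rot: [[0.002, 0.975, -0.221], [0.005, -0.221, -0.975], [-1.0, 0.001, -0.005]]
ft_force: [-0.4, 0.3, -1.8]
opening: 0.0387
```

```bash
cat > m2.py <<'E'
from h import *
s=manip.get_state();print(s['opening'],s['tcp_pos'],np.round(s['tool_rot'],3).tolist())
W=cam('wrist');S=cam('scene');T=cam('top')
for d,n in((W,'wrist'),(S,'scene'),(T,'top')):
    for k in('tube_mouth','lid','roller_mid'):
        for r in manip.trace(d,k):
            m=r['pixels'];ys,xs=np.where(m)
            if k!='roller_mid' or np.hypot(*(ray(d,r['pixel'],s['tcp_pos'][2]+.035)[:2]-s['tcp_pos'][:2]))<.04: print(n,k,round(r['p'],2),r['pixel'],m.sum(),(xs.min(),xs.max(),ys.min(),ys.max()))
    cv2.imwrite(f'pics/{n}_m2.png',d['image'])
E
python3 m2.py
python3 - <<'E'
import cv2,numpy as np
import os;os.chdir('pics')
w=cv2.imread('wrist_m2.png')[60:400,160:480]
s=cv2.resize(cv2.imread('scene_m2.png')[110:280,240:400],(320,340))
cv2.imwrite('c6.png',np.hstack([w,s]))
E
```

```text
0.03868141047405048 [ 0.55733659 -0.00363472  0.30458788] [[0.002, 0.975, -0.221], [0.005, -0.221, -0.975], [-1.0, 0.001, -0.005]]
wrist tube_mouth 0.56 [319.1, 168.4] 866 (np.int64(305), np.int64(340), np.int64(155), np.int64(185))
wrist tube_mouth 0.55 [323.2, 143.6] 10003 (np.int64(276), np.int64(372), np.int64(82), np.int64(204))
wrist roller_mid 0.9 [321.4, 279.3] 11382 (np.int64(270), np.int64(372), np.int64(199), np.int64(342))
scene tube_mouth 0.55 [321.1, 240.9] 3816 (np.int64(283), np.int64(355), np.int64(191), np.int64(283))
scene lid 0.91 [335.6, 208.5] 382 (np.int64(319), np.int64(350), np.int64(196), np.int64(219))
scene lid 0.46 [241.1, 150.5] 453 (np.int64(233), np.int64(249), np.int64(133), np.int64(169))
scene roller_mid 0.79 [325.8, 137.8] 877 (np.int64(309), np.int64(332), np.int64(112), np.int64(157))
top tube_mouth 0.6 [305.9, 202.1] 1623 (np.int64(283), np.int64(336), np.int64(175), np.int64(223))
top lid 0.54 [289.9, 188.3] 384 (np.int64(282), np.int64(299), np.int64(174), np.int64(200))
```

View pics/c6.png

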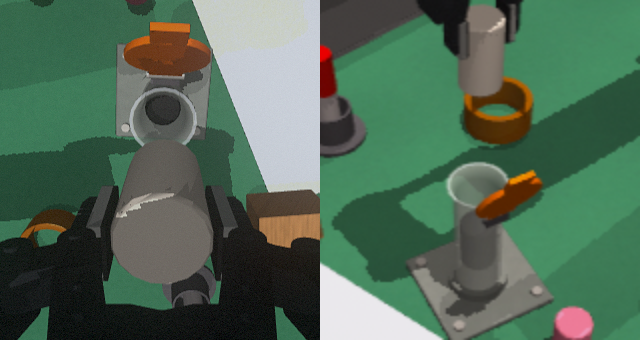

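The wrist view now shows the open mouth at about (323,178), with the black roller's top inside it. I'll refine the tube position from the rim edge.

```bash
cat > m3.py <<'E'
from h import *
from scipy.ndimage import map_coordinates
d=cam('wrist');g=cv2.GaussianBlur(cv2.cvtColor(d['image'],cv2.COLOR_BGR2GRAY).astype(np.float32),(0,0),1.2)
B=np.linspace(0,2*np.pi,180,endpoint=False)
def ring(x,y,z,r): return np.c_[x+r*np.cos(B),y+r*np.sin(B),0*B+z]
def samp(px): return map_coordinates(g,[px[:,1],px[:,0]],order=1)
def score(x,y):
    s=0
    for z,r in((.17,.0325),(.17,.0285)):
        P=proj(d,ring(x,y,z,r));k=(P[:,1]<195)&(P[:,1]>0)
        a=samp(proj(d,ring(x,y,z,r+.001)));b=samp(proj(d,ring(x,y,z,r-.001)))
        s+=abs(a-b)[k].mean()
    return s
G=[(score(x,y),x,y) for x in np.arange(.545,.5701,.0005) for y in np.arange(-.018,.0081,.0005)]
G.sort(reverse=True);print(np.round(G[:6],4).tolist())
_,x,y=G[0]
im=d['image'].copy()
for z,r in((.17,.0325),(.17,.0285)): cv2.polylines(im,[proj(d,ring(x,y,z,r)).round().astype(np.int32)],1,(0,0,255))
for v in(0,.01,.02): cv2.polylines(im,[proj(d,ring(x,y,.128-v,.02)).round().astype(np.int32)],1,(0,255,0))
hsv=cv2.cvtColor(d['image'],cv2.COLOR_BGR2HSV);om=((hsv[...,0]>5)&(hsv[...,0]<18)&(hsv[...,1]>150)&(hsv[...,2]>90)).astype(np.uint8)
n,lab,st,ce=cv2.connectedComponentsWithStats(om)
P=proj(d,np.vstack(lidpts(x,y,-.22,2.0))).mean(0)
i=min(range(1,n),key=lambda i:np.hypot(*(ce[i]-P))-(1000 if st[i,4]>500 else 0)-0*1)
m=lab==i;print('lid comp',ce[i],st[i],P)
p,e=fit(lambda p:lidpts(x,y,p[0],p[1]),[-.22,2.0],[(d,m)],(.1,.1));print('lid yaw,th',p,e)
for Q in lidpts(x,y,*p): cv2.polylines(im,[cv2.convexHull(proj(d,Q).astype(np.float32)).round().astype(np.int32)],1,(255,255,0))
cv2.imwrite('pics/w7.png',cv2.resize(im[60:230,220:420],None,fx=3,fy=3,interpolation=cv2.INTER_CUBIC))
E
python3 m3.py
```

```text
[[62.4586, 0.558, -0.0085], [61.9118, 0.558, -0.008], [61.0118, 0.5575, -0.0085], [60.0145, 0.5575, -0.008], [59.6277, 0.5585, -0.0085], [59.5843, 0.5585, -0.008]]
lid comp [323.92643142 107.18841545] [ 283   80   87   54 3004] [322.31449164 112.03675041]
lid yaw,th [-0.27205194  1.98788052] 0.16198459721508307
```

View pics/w7.png

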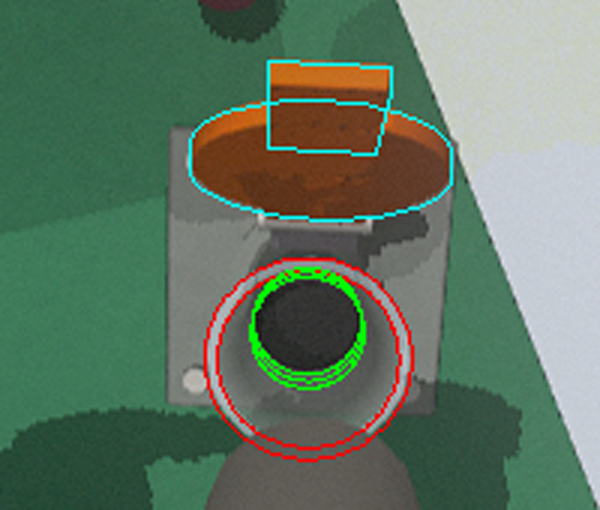

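The rim fits well at (0.558,-0.0083). The black roller's top sits about 62 mm down. Descending.

apply_moves(
  motion=[
    [0,0,0,0.01,-0.05,0,0.3],
    [0.006,0.003,0,0.01,-0.05,-0.2,0.3],
    [0.006,0.003,0,0.01,-0.05,-0.4,0.3],
    [0.006,0.003,0,0.01,-0.05,-0.6,0.3],
    [0.006,0.003,0,0.01,-0.05,-0.8,0.3],
    [0.006,0.003,0,0.01,-0.05,-1,0.3],
    [0.006,0.003,0,0.01,-0.05,-1,0.3],
    [0.006,0.003,0,0.01,-0.05,-1,0.3],
  ],
)

```text
t: 10.85
tcp_pos: [0.5576, -0.0103, 0.2042]
tool_rot: [[-0.002, 0.975, -0.222], [0.009, -0.222, -0.975], [-1.0, -0.004, -0.008]]
ft_force: [0.5, 0.1, -0.8]
opening: 0.0386
```

apply_moves(
  motion=[
    [-0.011,-0.003,0,0.004,0.02,0,0.3],
    [-0.011,-0.003,0,0.004,0.02,0,0.3],
    [-0.011,-0.003,0,0.004,0.02,-0.15,0.3],
    [-0.011,-0.003,0,0.004,0.02,-0.3,0.3],
    [-0.011,-0.003,0,0.004,0.02,-0.45,0.3],
    [-0.011,-0.003,0,0.004,0.02,-0.5,0.3],
    [-0.011,-0.003,0,0.004,0.02,-0.5,0.3],
  ],
)

```text
t: 11.43
tcp_pos: [0.5577, -0.0082, 0.1537]
tool_rot: [[-0.001, 0.975, -0.222], [0.0, -0.222, -0.975], [-1.0, -0.001, -0.0]]
ft_force: [0.6, 0.0, -1.0]
opening: 0.039
```

apply_moves(
  motion=[
    [0,0,0,0,0,-0.06,0.3],
    [0,0,0,0,0,-0.12,0.3],
    [0,0,0,0,0,-0.18,0.3],
    [0,0,0,0,0,-0.19,0.3],
    [0,0,0,0,0,-0.19,0.3],
  ],
)

```text
t: 11.85
tcp_pos: [0.5574, -0.0082, 0.1342]
tool_rot: [[-0.002, 0.975, -0.222], [0.0, -0.222, -0.975], [-1.0, -0.002, 0.0]]
ft_force: [0.6, 0.8, 0.3]
opening: 0.0388
```

apply_moves(
  motion=[
    [0,0,0,0,0,0,0.7],
    [0,0,0,0,0,0,0.8],
    [0,0,0,0,0,0,0.8],
    [0,0,0,0,0,0,0.8],
    [0,0,0,0,0,0.1,0.9],
    [0,0,0,0,0,0.4,1],
    [0,0,0,0,0,0.8,1],
    [0,0,0,0,0,1,1],
  ],
)

```text
t: 12.52
tcp_pos: [0.558, -0.0083, 0.2397]
tool_rot: [[0.003, 0.975, -0.222], [-0.0, -0.222, -0.975], [-1.0, 0.003, -0.001]]
ft_force: [0.8, 0.7, 1.8]
opening: 0.0853
```

apply_moves(
  motion=[
    [0,0,0,0,0,0.2,1],
    [0,0,0,0,0,0.4,1],
    [0,0,0,0,-0.3,0.5,1],
    [0,0,0,0,-0.6,0.5,1],
    [0,0,0,0,-0.9,0.5,1],
    [0,0,0,0,-1,0.5,1],
  ],
)

```text
t: 13.02
tcp_pos: [0.5578, -0.1116, 0.2907]
tool_rot: [[0.004, 0.974, -0.225], [-0.002, -0.225, -0.974], [-1.0, 0.005, 0.001]]
ft_force: [-0.0, -0.1, -0.7]
opening: 0.0852
```

```bash
python3 m2.py
python3 - <<'E'
from h import *
d=cam('scene');im=d['image'].copy()
x,y=.5575,-.0083
cv2.polylines(im,[proj(d,cyl(x,y,.178,.178,.02)[:48]).round().astype(np.int32)],1,(0,0,255))
for r in manip.trace(d,'roller_mid'):
    print(round(r['p'],2),r['pixel'],r['pixels'].sum())
w=cv2.imread('pics/wrist_m2.png')
cv2.imwrite('pics/c8.png',np.hstack([w[60:360,200:440],cv2.resize(im[160:300,260:400],(300,300),interpolation=cv2.INTER_CUBIC)]))
E
```

```text
0.0852285254994337 [ 0.5577828  -0.11161192  0.29069418] [[0.004, 0.974, -0.225], [-0.002, -0.225, -0.974], [-1.0, 0.005, 0.001]]
wrist tube_mouth 0.94 [316.7, 71.8] 9560 (np.int64(250), np.int64(356), np.int64(0), np.int64(124))
wrist lid 0.53 [294.6, 1.3] 159 (np.int64(271), np.int64(314), np.int64(0), np.int64(4))
scene tube_mouth 0.92 [321.9, 245.6] 3323 (np.int64(284), np.int64(355), np.int64(192), np.int64(281))
scene tube_mouth 0.41 [319.4, 202.7] 306 (np.int64(309), np.int64(327), np.int64(193), np.int64(211))
scene lid 0.62 [205.0, 208.0] 2877 (np.int64(175), np.int64(241), np.int64(176), np.int64(245))
scene lid 0.6 [335.0, 207.4] 429 (np.int64(318), np.int64(350), np.int64(195), np.int64(220))
top tube_mouth 0.72 [299.0, 205.3] 1445 (np.int64(279), np.int64(324), np.int64(175), np.int64(230))
top lid 0.89 [288.4, 185.7] 370 (np.int64(279), np.int64(298), np.int64(175), np.int64(200))
0.94 [418.7, 258.7] 559
0.84 [319.6, 203.4] 311
0.68 [399.3, 392.1] 270
0.68 [363.6, 276.7] 555
0.58 [363.8, 374.8] 347
```

View pics/c8.png

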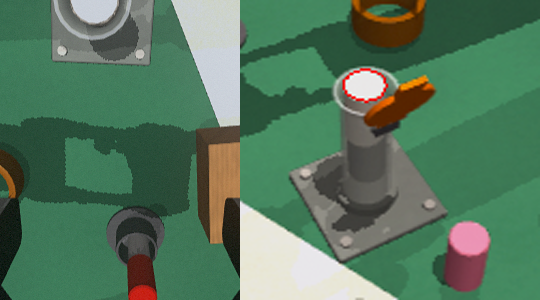

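The white roller stands in the mouth about 8 mm proud, as expected (10 pictures viewed). Next is the rod.

apply_moves(
  motion=[
    [0,0,0,-0.1,-0.3,0,1],
    [0,0,0,-0.2,-0.6,0,1],
    [0,0,0,-0.27,-0.9,0,1],
    [0,0,0,-0.27,-1,0,1],
    [0,0,0,-0.27,-1,0,1],
  ],
)

```text
t: 14.13
tcp_pos: [0.5305, -0.2101, 0.2893]
tool_rot: [[0.003, 0.974, -0.225], [-0.0, -0.225, -0.974], [-1.0, 0.003, -0.0]]
ft_force: [-0.4, -0.6, 0.4]
opening: 0.0856
```

apply_moves(
  motion=[
    [0,0,0,0,-0.3,0,1],
    [0,0,0,0,-0.6,0,1],
    [0,0,0,0,-0.9,0,1],
    [0,0,0,0,-1,0,1],
    [0,0,0,0,-1,0,1],
    [0,0,0,0,-1,0,1],
  ],
)

```text
t: 14.63
tcp_pos: [0.531, -0.309, 0.2889]
tool_rot: [[0.003, 0.974, -0.225], [0.001, -0.225, -0.974], [-1.0, 0.002, -0.002]]
ft_force: [0.9, -0.3, 0.7]
opening: 0.0856
```

```bash
cat > m4.py <<'E'
from h import *
s=manip.get_state();print(s['tcp_pos'],np.round(s['tool_rot'],3).tolist())
for c in('wrist','scene','top'):
    d=cam(c);h=cv2.cvtColor(d['image'],cv2.COLOR_BGR2HSV)
    m=(((h[...,0]<5)|(h[...,0]>174))&(h[...,1]>150)&(h[...,2]>60)).astype(np.uint8)
    n,l,st,ce=cv2.connectedComponentsWithStats(m)
    ok=[i for i in range(1,n) if st[i,4]>60]
    for i in ok:
        p0=ray(d,ce[i],.116)[:2]
        p,e=fit(lambda p:[cyl(*p,.086,.146,.017)],p0,[(d,l==i)],(.01,.01))
        print(c,st[i].tolist(),np.round(p,4),round(e,3))
    for r in manip.trace(d,'rod_mid')[:2]: print('net',r['p'],r['pixel'],r['pixels'].sum(),ray(d,r['pixel'],.1)[:2])
E
python3 m4.py
```

```text
[ 0.53097609 -0.30897983  0.28893388] [[0.003, 0.974, -0.225], [0.001, -0.225, -0.974], [-1.0, 0.002, -0.002]]
wrist [311, 165, 34, 44, 1025] [ 0.5337 -0.3276] 0.24
net 0.87 [324.3, 185.1] 1421 [ 0.52983924 -0.33194936]
scene [232, 133, 16, 26, 304] [ 0.5312 -0.3306] 0.211
net 0.74 [243.4, 149.6] 416 [ 0.52537187 -0.3265341 ]
net 0.65 [204.9, 207.3] 2854 [ 0.70857616 -0.21871742]
```

```bash
sed -i 's/h\[...,1\]>150)&(h\[...,2\]>60/h[...,1]>110)\&(h[...,2]>20/; s/cyl(\*p,.086,.146,.017)\],p0,\[(d,l==i)\],(.01,.01)/cyl(p[0],p[1],p[2]-.06,p[2],.017)],[*p0,.146],[(d,l==i)],(.01,.01,.01)/' m4.py; python3 m4.py
python3 - <<'E'
import sys;sys.path.insert(0,'.')
from h import *
d=cam('wrist');h=cv2.cvtColor(d['image'],cv2.COLOR_BGR2HSV)
r=manip.trace(d,'rod_mid')[0]['pixels'];ys,xs=np.where(r);print(xs.min(),xs.max(),ys.min(),ys.max())
for p in([.533,-.3276],[.531,-.324]):
    for z,q in((.146,.017),(.086,.017),(.05,.03),(.05,.026)):
        P=proj(d,cyl(*p,z,z,q)[:48]);print(p,z,q,P.min(0).round(1),P.max(0).round(1))
m=(((h[...,0]<5)|(h[...,0]>174))&(h[...,1]>110)&(h[...,2]>20))
for row in range(150,225,6):
    c=np.where(m[row])[0]; c=c[(c>290)&(c<370)]
    print(row,(c.min(),c.max()) if len(c) else None, (xs[ys==row].min(),xs[ys==row].max()) if (ys==row).any() else None)
E
```

```text
[ 0.53081233 -0.30889028  0.28984964] [[0.004, 0.975, -0.224], [-0.0, -0.224, -0.975], [-1.0, 0.004, -0.0]]
wrist [311, 165, 34, 43, 1037] [ 0.5321 -0.338   0.1127] 0.14
net 0.97 [325.3, 186.0] 1388 [ 0.53071766 -0.33366317]
scene [232, 132, 16, 27, 308] [ 0.5303 -0.3307  0.1449] 0.199
net 0.92 [243.7, 150.6] 462 [ 0.52721391 -0.32265161]
311 344 154 206
[0.533, -0.3276] 0.146 0.017 [309.7 173.8] [344.5 207.4]
[0.533, -0.3276] 0.086 0.017 [311.2 161.9] [341.  190.9]
[0.533, -0.3276] 0.05 0.03 [301.5 145.8] [349.8 193.1]
[0.533, -0.3276] 0.05 0.026 [304.7 149. ] [346.6 190.1]
[0.531, -0.324] 0.146 0.017 [306.8 170.7] [341.7 204.4]
[0.531, -0.324] 0.086 0.017 [308.8 159.3] [338.6 188.4]
[0.531, -0.324] 0.05 0.03 [299.2 143.2] [347.6 190.8]
[0.531, -0.324] 0.05 0.026 [302.5 146.5] [344.4 187.7]
150 None None
156 None (np.int64(319), np.int64(333))
162 None (np.int64(316), np.int64(336))
168 (np.int64(317), np.int64(337)) (np.int64(316), np.int64(338))
174 (np.int64(314), np.int64(340)) (np.int64(314), np.int64(341))
180 (np.int64(315), np.int64(341)) (np.int64(312), np.int64(343))
186 (np.int64(312), np.int64(344)) (np.int64(312), np.int64(344))
192 (np.int64(311), np.int64(344)) (np.int64(312), np.int64(344))
198 (np.int64(313), np.int64(342)) (np.int64(314), np.int64(342))
204 (np.int64(318), np.int64(337)) (np.int64(319), np.int64(335))
210 None None
216 None None
222 None None
```

The rod sits at (0.5335,-0.3276), where the disc edges match the prediction. Descending to it.

apply_moves(
  motion=[
    [0,0.005,0,0.03,-0.187,0,1],
    [0,0.005,0,0.03,-0.187,-0.3,1],
    [0,0.005,0,0.03,-0.187,-0.6,1],
    [0,0.005,0,0.03,-0.187,-0.9,1],
    [0,0.005,0,0.03,-0.187,-0.9,1],
  ],
)

```text
t: 15.75
tcp_pos: [0.531, -0.3272, 0.1903]
tool_rot: [[-0.012, 0.974, -0.226], [0.007, -0.225, -0.974], [-1.0, -0.013, -0.005]]
ft_force: [-0.4, 0.6, -2.0]
opening: 0.0856
```

```bash
python3 m4.py
```

```text
[ 0.53095044 -0.32723998  0.19032366] [[-0.012, 0.974, -0.226], [0.007, -0.225, -0.974], [-1.0, -0.013, -0.005]]
wrist [302, 167, 48, 63, 2229] [ 0.5326 -0.3327  0.1308] 0.072
net 0.78 [324.6, 196.2] 2717 [ 0.531399   -0.33341791]
scene [232, 132, 16, 27, 310] [ 0.4924 -0.3996  0.084 ] 0.115
net 0.78 [238.9, 151.1] 462 [ 0.53748899 -0.32951203]
net 0.5 [419.3, 212.5] 67 [ 0.52419005 -0.30506523]
```

apply_moves(
  motion=[
    [-0.009,-0.015,0,0.02,-0.01,0,1],
    [-0.009,-0.015,0,0.02,-0.01,-0.2,1],
    [-0.009,-0.015,0,0.02,-0.01,-0.4,1],
    [-0.009,-0.015,0,0.02,-0.01,-0.6,1],
    [-0.009,-0.015,0,0.02,-0.01,-0.75,1],
    [-0.009,-0.015,0,0.02,-0.01,-0.75,1],
    [-0.009,-0.015,0,0.02,-0.01,-0.75,1],
  ],
)

```text
t: 16.63
tcp_pos: [0.5365, -0.3304, 0.1285]
tool_rot: [[0.016, 0.974, -0.225], [-0.011, -0.225, -0.974], [-1.0, 0.018, 0.007]]
ft_force: [0.1, 0.4, 0.4]
opening: 0.0852
```

apply_moves(
  motion=[
    [0,0,0,-0.03,0.02,-0.1,1],
    [0,0,0,-0.03,0.02,-0.2,1],
    [0,0,0,-0.03,0.02,-0.3,1],
    [0,0,0,-0.03,0.02,-0.3,1],
    [0,0,0,-0.03,0.02,-0.3,1],
  ],
)

```text
t: 17.05
tcp_pos: [0.5333, -0.3283, 0.0979]
tool_rot: [[0.015, 0.974, -0.225], [-0.01, -0.225, -0.974], [-1.0, 0.016, 0.006]]
ft_force: [-0.7, -0.6, 0.8]
opening: 0.0851
```

apply_moves(
  motion=[
    [0.013,0.019,0,0,0,0,1],
    [0.013,0.019,0,0,0,0,1],
    [0.013,0.019,0,0,0,-0.15,1],
    [0.013,0.019,0,0,0,-0.3,1],
    [0.013,0.019,0,0,0,-0.43,1],
    [0.013,0.019,0,0,0,-0.43,1],
    [0.013,0.019,0,0,0,-0.43,1],
    [0.013,0.019,0,0,0,-0.43,1],
  ],
)

```text
t: 17.72
tcp_pos: [0.5337, -0.3285, 0.0558]
tool_rot: [[0.0, 0.974, -0.225], [-0.0, -0.225, -0.974], [-1.0, 0.0, 0.0]]
ft_force: [0.7, 0.4, -0.4]
opening: 0.0855
```

Perfectly vertical now. Closing with a firm grip.

apply_moves(
  motion=[
    [0,0,0,0,0,0,0.6],
    [0,0,0,0,0,0,0.5],
    [0,0,0,0,0,0,0.4],
    [0,0,0,0,0,0,0.3],
    [0,0,0,0,0,0,0.2],
    [0,0,0,0,0,0,0.2],
    [0,0,0,0,0,0,0.2],
    [0,0,0,0,0,0,0.2],
  ],
  newtons=100,
)

```text
t: 18.38
tcp_pos: [0.5339, -0.3287, 0.0566]
tool_rot: [[0.001, 0.974, -0.225], [-0.001, -0.225, -0.974], [-1.0, 0.001, 0.001]]
ft_force: [-0.2, -0.1, 5.6]
opening: 0.0323
```

```bash
python3 m4.py; python3 -c "
from h import *
print(manip.get_state())"
```

```text
[ 0.53391328 -0.32874281  0.05658929] [[0.001, 0.974, -0.225], [-0.001, -0.225, -0.974], [-1.0, 0.001, 0.001]]
wrist [270, 223, 105, 148, 11694] [ 0.5338 -0.3316  0.1394] 0.051
net 0.86 [318.5, 298.2] 13066 [ 0.52956261 -0.34320195]
scene [233, 133, 15, 26, 304] [ 0.4946 -0.3939  0.0878] 0.117
net 0.64 [242.3, 151.7] 428 [ 0.53249378 -0.321474  ]
net 0.49 [206.8, 206.1] 2829 [ 0.70348124 -0.21895869]
{'t': 18.6833, 'q': array([-6.06147281e-01,  1.76726577e-01,  1.37782604e+00,  1.01700521e-05,
        1.58556318e+00, -3.79039774e-01]), 'dq': array([-8.37522174e-04,  3.62440700e-04, -1.50719853e-03,  6.58174809e-04,
        4.36253471e-05, -1.16884472e-03]), 'joint_torque': array([ 2.15371870e-01, -4.59150839e+01, -3.88217247e+01,  1.47133358e-01,
       -3.56760342e-01, -8.68535808e-04]), 'tcp_pos': array([ 0.53390471, -0.32872766,  0.05658147]), 'tool_rot': array([[ 1.21954984e-03,  9.74320941e-01, -2.25160424e-01],
       [-8.33018106e-04, -2.25159524e-01, -9.74321556e-01],
       [-9.99998909e-01,  1.37579641e-03,  5.37033722e-04]]), 'ft_force': array([-1.87341941,  0.42032596,  6.21730744]), 'torque': array([0.03076476, 0.21445606, 0.05965044]), 'opening': 0.032040686215067865}
```

The rod is gripped (opening 32.3 mm). Lifting it and carrying it to the tube.

apply_moves(
  motion=[
    [0,0,0,0,0,0.15,0.2],
    [0,0,0,0,0,0.35,0.2],
    [0,0,0,0,0,0.6,0.2],
    [0,0,0,0,0,0.85,0.2],
    [0,0,0,0,0,1,0.2],
    [0,0,0,0,0,1,0.2],
  ],
)

```text
t: 19.18
tcp_pos: [0.5351, -0.3295, 0.1603]
tool_rot: [[0.006, 0.974, -0.225], [-0.004, -0.225, -0.974], [-1.0, 0.007, 0.002]]
ft_force: [-0.3, 0.9, -0.6]
opening: 0.0321
```

apply_moves(
  motion=[
    [0,0,0,0,0,0.3,0.2],
    [0,0,0,0,0,0.6,0.2],
    [0,0,0,0,0,0.9,0.2],
    [0,0,0,0.05,0.2,1,0.2],
    [0,0,0,0.1,0.5,1,0.2],
    [0,0,0,0.12,0.8,1,0.2],
    [0,0,0,0.12,1,1,0.2],
    [0,0,0,0.12,1,1,0.2],
  ],
)

```text
t: 19.85
tcp_pos: [0.5474, -0.2255, 0.2583]
tool_rot: [[0.004, 0.975, -0.221], [-0.001, -0.221, -0.975], [-1.0, 0.004, 0.0]]
ft_force: [-1.1, -0.4, -0.8]
opening: 0.0324
```

apply_moves(
  motion=[
    [0,0,0,0.04,0.3,0,0.2],
    [0,0,0,0.08,0.6,0,0.2],
    [0,0,0,0.12,0.9,0,0.2],
    [0,0,0,0.12,1,0,0.2],
    [0,0,0,0.12,1,0,0.2],
    [0,0,0,0.12,1,0,0.2],
  ],
)

```text
t: 20.35
tcp_pos: [0.5592, -0.1258, 0.2568]
tool_rot: [[0.002, 0.975, -0.22], [-0.001, -0.22, -0.975], [-1.0, 0.002, 0.001]]
ft_force: [-0.1, -0.2, -1.8]
opening: 0.0322
```

apply_moves(
  motion=[
    [0,0,0,0,0.2,0,0.2],
    [0,0,0,0,0.4,0,0.2],
    [0,0,0,-0.01,0.6,0,0.2],
    [0,0,0,-0.01,0.6,0,0.2],
  ],
)

```text
t: 20.68
tcp_pos: [0.5581, -0.0645, 0.2561]
tool_rot: [[0.001, 0.976, -0.219], [0.0, -0.219, -0.976], [-1.0, 0.001, -0.0]]
ft_force: [0.3, -0.6, -1.7]
opening: 0.0321
```

apply_moves(
  motion=[
    [0,0,0,0,0.2,0,0.2],
    [0,0,0,0,0.4,0,0.2],
    [0,0,0,0,0.57,0,0.2],
    [0,0,0,0,0.575,0,0.2],
    [0,0,0,0,0.575,0,0.2],
    [0,0,0,0,0.575,0,0.2],
  ],
)

```text
t: 21.18
tcp_pos: [0.5583, -0.0086, 0.2556]
tool_rot: [[0.0, 0.975, -0.221], [-0.001, -0.221, -0.975], [-1.0, 0.0, 0.001]]
ft_force: [0.2, 0.6, -2.4]
opening: 0.032
```

Run:
```python
from h import *
s=manip.get_state();print(s['tcp_pos'],np.round(s['tool_rot'],3).tolist(),s['ft_force'],s['opening'])
d=cam('wrist');e=cam('scene');im=d['image'].copy();sc=e['image'].copy();p=s['tcp_pos']
for i,q in((im,d),(sc,e)):
    for z,r in((.17,.0325),(.17,.0285)): cv2.polylines(i,[proj(q,cyl(.558,-.0083,z,z,r)[:48]).round().astype(np.int32)],1,(0,0,255))
    for dz,r in((-.0506,.015),(.0894,.017)): cv2.polylines(i,[proj(q,cyl(p[0],p[1],p[2]+dz,p[2]+dz,r)[:48]).round().astype(np.int32)],1,(0,255,255))
cv2.imwrite('pics/c11.png',np.hstack([cv2.resize(im[60:400,180:460],(450,546)),cv2.resize(sc[100:260,270:372],(348,546))]))
```

```text
[ 0.55825169 -0.00864203  0.25563576] [[0.0, 0.975, -0.221], [-0.001, -0.221, -0.975], [-1.0, 0.0, 0.001]] [ 0.22023367  0.59245974 -2.43537097] 0.03196245877704396
```

View pics/c11.png

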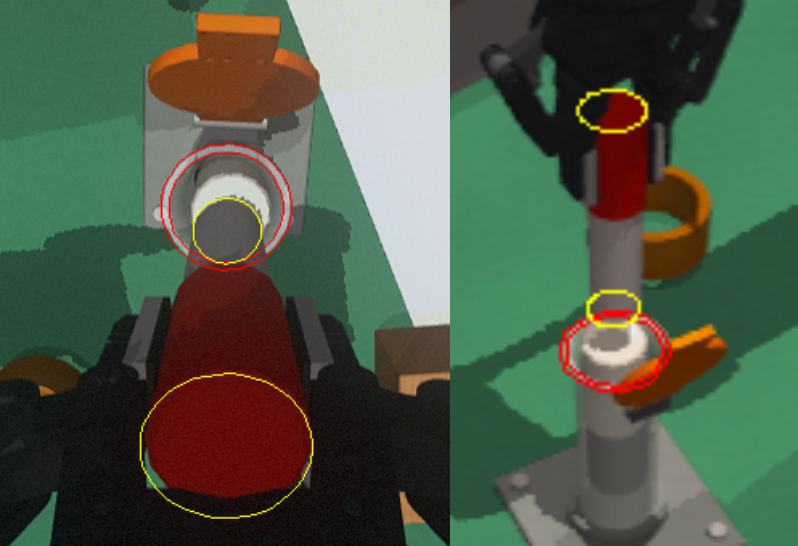

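Aligned within about 1 mm. The rod's end hangs roughly 5–10 mm lower than assumed, so I'll find contact by force. Descending slowly with a 120 N grip.

apply_moves(
  motion=[
    [0,0,0,0,0,-0.02,0.2],
    [0,0,0,0,0,-0.05,0.2],
    [0,0,0,0,0,-0.08,0.2],
    [0,0,0,0,0,-0.11,0.2],
    [0,0,0,0,0,-0.14,0.2],
    [0,0,0,0,0,-0.16,0.2],
    [0,0,0,0,0,-0.18,0.2],
    [0,0,0,0,0,-0.2,0.2],
  ],
  newtons=120,
)

```text
t: 21.95
tcp_pos: [0.5582, -0.0085, 0.2356]
tool_rot: [[0.0, 0.975, -0.221], [-0.0, -0.221, -0.975], [-1.0, 0.0, 0.0]]
ft_force: [0.6, 0.3, -2.3]
opening: 0.0322
```

apply_moves(
  motion=[
    [0,0,0,0,0,-0.02,0.2],
    [0,0,0,0,0,-0.04,0.2],
    [0,0,0,0,0,-0.06,0.2],
    [0,0,0,0,0,-0.08,0.2],
    [0,0,0,0,0,-0.1,0.2],
  ],
)

```text
t: 22.37
tcp_pos: [0.5584, -0.0084, 0.2267]
tool_rot: [[0.002, 0.975, -0.221], [-0.001, -0.221, -0.975], [-1.0, 0.002, 0.0]]
ft_force: [-1.5, 0.8, 3.4]
opening: 0.0318
```

apply_moves(
  motion=[
    [0,0,0,0,0,-0.02,0.2],
    [0,0,0,0,0,-0.04,0.2],
    [0,0,0,0,0,-0.06,0.2],
    [0,0,0,0,0,-0.08,0.2],
    [0,0,0,0,0,-0.1,0.2],
    [0,0,0,0,0,-0.12,0.2],
    [0,0,0,0,0,-0.14,0.2],
  ],
)

```text
t: 22.95
tcp_pos: [0.5584, -0.0085, 0.2125]
tool_rot: [[0.002, 0.975, -0.221], [-0.001, -0.221, -0.975], [-1.0, 0.002, 0.0]]
ft_force: [-1.4, 0.7, 2.8]
opening: 0.0318
```

```bash
python3 -c "
from h import *
s=manip.get_state();print(s['tcp_pos'],s['ft_force'],s['torque'],s['opening'])"
```

```text
[ 0.55842296 -0.00845679  0.21254158] [-1.35764579  0.74309923  2.7638573 ] [ 0.02406639  0.26511239 -0.04749113] 0.03176055779916518
```

apply_moves(
  motion=[
    [0,0,0,0,0,-0.02,0.2],
    [0,0,0,0,0,-0.04,0.2],
    [0,0,0,0,0,-0.06,0.2],
    [0,0,0,0,0,-0.08,0.2],
    [0,0,0,0,0,-0.1,0.2],
    [0,0,0,0,0,-0.12,0.2],
    [0,0,0,0,0,-0.14,0.2],
  ],
)

```text
t: 23.53
tcp_pos: [0.5584, -0.0084, 0.1983]
tool_rot: [[0.002, 0.975, -0.221], [-0.001, -0.221, -0.975], [-1.0, 0.002, 0.0]]
ft_force: [-1.1, 0.6, 3.3]
opening: 0.0316
```

apply_moves(
  motion=[
    [0,0,0,0,0,-0.01,0.2],
    [0,0,0,0,0,-0.02,0.2],
    [0,0,0,0,0,-0.03,0.2],
    [0,0,0,0,0,-0.04,0.2],
  ],
)

```text
t: 23.87
tcp_pos: [0.5584, -0.0085, 0.1942]
tool_rot: [[0.002, 0.975, -0.221], [-0.001, -0.221, -0.975], [-1.0, 0.002, 0.0]]
ft_force: [-1.1, -1.0, 2.6]
opening: 0.0314
```

apply_moves(
  motion=[
    [0,0,0,0,0,-0.01,0.2],
    [0,0,0,0,0,-0.02,0.2],
    [0,0,0,0,0,-0.03,0.2],
  ],
)

```text
t: 24.12
tcp_pos: [0.5584, -0.0085, 0.1912]
tool_rot: [[0.002, 0.975, -0.221], [-0.001, -0.221, -0.975], [-1.0, 0.002, 0.0]]
ft_force: [-1.6, 0.4, 3.1]
opening: 0.0317
```

apply_moves(
  motion=[
    [0,0,0,0,0,-0.01,0.2],
    [0,0,0,0,0,-0.015,0.2],
  ],
)

```text
t: 24.28
tcp_pos: [0.5585, -0.0084, 0.1905]
tool_rot: [[0.003, 0.975, -0.221], [-0.001, -0.221, -0.975], [-1.0, 0.003, -0.0]]
ft_force: [-1.8, 0.3, 8.4]
opening: 0.0318
```

apply_moves(
  motion=[
    [0,0,0,0,0,-0.01,0.2],
    [0,0,0,0,0,-0.01,0.2],
  ],
)

```text
t: 24.45
tcp_pos: [0.5584, -0.0084, 0.1906]
tool_rot: [[0.004, 0.975, -0.221], [-0.001, -0.221, -0.975], [-1.0, 0.004, -0.0]]
ft_force: [-3.4, 1.1, 7.0]
opening: 0.0318
```

Force is rising at z≈0.1905, which is the expected bottom. Pressing in small increments.

apply_moves(
  motion=[
    [0,0,0,0,0,-0.01,0.2],
    [0,0,0,0,0,-0.02,0.2],
    [0,0,0,0,0,-0.02,0.2],
  ],
)

```text
t: 24.7
tcp_pos: [0.5585, -0.0084, 0.1905]
tool_rot: [[0.006, 0.975, -0.221], [-0.001, -0.221, -0.975], [-1.0, 0.006, -0.001]]
ft_force: [-4.0, 0.2, 11.2]
opening: 0.0318
```

apply_moves(
  motion=[
    [0,0,0,0,0,-0.01,0.2],
    [0,0,0,0,0,-0.02,0.2],
    [0,0,0,0,0,-0.025,0.2],
  ],
)

```text
t: 24.95
tcp_pos: [0.5585, -0.0084, 0.1905]
tool_rot: [[0.009, 0.975, -0.221], [-0.001, -0.221, -0.975], [-1.0, 0.009, -0.001]]
ft_force: [-4.0, 0.3, 14.4]
opening: 0.0321
```

apply_moves(
  motion=[
    [0,0,0,0,0,-0.025,0.2],
    [0,0,0,0,0,-0.03,0.2],
    [0,0,0,0,0,-0.032,0.2],
    [0,0,0,0,0,-0.032,0.2],
  ],
)

```text
t: 25.28
tcp_pos: [0.5585, -0.0084, 0.1905]
tool_rot: [[0.012, 0.975, -0.221], [-0.001, -0.221, -0.975], [-1.0, 0.012, -0.001]]
ft_force: [-5.6, 0.2, 14.9]
opening: 0.0318
```

```bash
python3 -c "
from h import *
for i in range(2):
    s=manip.get_state();print(s['t'],s['tcp_pos'],s['ft_force'],s['opening']);e=cam('scene')
cv2.imwrite('pics/press.png',e['image'])
w=cam('wrist')
for d in(e,w):print([(round(r['p'],2),r['pixel'],r['pixels'].sum()) for r in manip.trace(d,'rod_mid')])"
```

```text
25.2833 [ 0.55848152 -0.00836526  0.19051522] [-5.55427983  0.17457662 14.88018497] 0.031765339702149356
25.3333 [ 0.55848392 -0.00836755  0.19052724] [-5.01737986  1.41883383 16.05301522] 0.03156283620117147
[(0.69, [319.0, 185.6], np.int64(727))]
[(0.64, [320.4, 295.5], np.int64(13475))]
```

apply_moves(
  motion=[
    [0,0,0,0,0,-0.03,0.2],
    [0,0,0,0,0,-0.036,0.2],
    [0,0,0,0,0,-0.042,0.2],
    [0,0,0,0,0,-0.042,0.2],
    [0,0,0,0,0,-0.042,0.2],
  ],
)

```text
t: 25.95
tcp_pos: [0.5584, -0.0083, 0.1905]
tool_rot: [[0.016, 0.975, -0.221], [-0.002, -0.221, -0.975], [-1.0, 0.016, -0.002]]
ft_force: [-6.4, 0.6, 18.3]
opening: 0.0318
```

The push is about 20 N at the expected bottom depth. Lifting out and returning the rod.

apply_moves(
  motion=[
    [0,0,0,0,0,0.02,0.2],
    [0,0,0,0,0,0.06,0.2],
    [0,0.018,0,0,0,0.15,0.2],
    [0,0.018,0,0,0,0.3,0.2],
    [0,0.018,0,0,0,0.5,0.2],
    [0,0.018,0,0,0,0.7,0.2],
    [0,0.018,0,0,0,0.7,0.2],
  ],
)

```text
t: 26.53
tcp_pos: [0.5595, -0.0084, 0.2637]
tool_rot: [[0.006, 0.975, -0.221], [-0.002, -0.221, -0.975], [-1.0, 0.006, 0.0]]
ft_force: [0.6, -0.4, -0.4]
opening: 0.0321
```

```bash
cat > m5.py <<'E'
from h import *
s=manip.get_state();p=s['tcp_pos'];print(s['t'],p,np.round(s['tool_rot'],3).tolist(),s['ft_force'],s['opening'])
w=cam('wrist');T=cam('top')
# rod axis tilt/offset in hand: fit red handle in wrist with free depth
h=cv2.cvtColor(w['image'],cv2.COLOR_BGR2HSV)
m=(((h[...,0]<5)|(h[...,0]>174))&(h[...,1]>110)&(h[...,2]>20)).astype(np.uint8)
n,l,st,ce=cv2.connectedComponentsWithStats(m);i=1+st[1:,4].argmax()
q,e=fit(lambda v:[cyl(v[0],v[1],v[2]-.06,v[2],.017)],[p[0],p[1],p[2]+.089],[(w,l==i)],(.005,.005,.01))
print('handle in hand: d=',np.round(q-p,4),e,'expected top +.0895; rod bottom est',q[2]-.14)
# white roller top as seen by top camera
for r in manip.trace(T,'roller_mid'): print(round(r['p'],2),r['pixel'],r['pixels'].sum())
print('predict white top px (packed, proud):',proj(T,[[.558,-.0083,.14],[.558,-.0083,.178]]))
E
python3 m5.py
```

```text
26.5333 [ 0.55950986 -0.00842518  0.26368744] [[0.006, 0.975, -0.221], [-0.002, -0.221, -0.975], [-1.0, 0.006, 0.0]] [ 0.61713824 -0.3845471  -0.44689791] 0.03207465056538624
handle in hand: d= [-0.0005 -0.0032  0.0823] 0.0792953548457207 expected top +.0895; rod bottom est 0.205970886108582
0.76 [263.3, 210.4] 166
0.63 [221.2, 161.0] 110
0.61 [318.7, 201.0] 27
0.53 [250.7, 250.4] 177
predict white top px (packed, proud): [[312.9590139  198.54698061]
 [313.0812034  195.63729889]]
```

apply_moves(
  motion=[
    [0,0,0,-0.03,-0.3,0,0.2],
    [0,0,0,-0.06,-0.6,0,0.2],
    [0,0,0,-0.08,-0.9,0,0.2],
    [0,0,0,-0.08,-1,0,0.2],
    [0,0,0,-0.08,-1,0,0.2],
  ],
)

```text
t: 27.1
tcp_pos: [0.5496, -0.1106, 0.2558]
tool_rot: [[-0.005, 0.975, -0.224], [-0.001, -0.224, -0.975], [-1.0, -0.004, 0.002]]
ft_force: [-0.2, 0.8, -2.7]
opening: 0.0317
```

apply_moves(
  motion=[
    [0,0,0,-0.03,-0.3,0,0.2],
    [0,0,0,-0.06,-0.6,0,0.2],
    [0,0,0,-0.08,-0.9,0,0.2],
    [0,0,0,-0.08,-1,0,0.2],
    [0,0,0,-0.08,-1,0,0.2],
  ],
)

```text
t: 27.52
tcp_pos: [0.5412, -0.2119, 0.2538]
tool_rot: [[-0.007, 0.974, -0.227], [0.0, -0.227, -0.974], [-1.0, -0.007, 0.002]]
ft_force: [0.4, 0.4, -1.7]
opening: 0.0318
```

apply_moves(
  motion=[
    [0,0,0,-0.03,-0.3,0,0.2],
    [0,0,0,-0.06,-0.6,0,0.2],
    [0,0,0,-0.08,-0.9,0,0.2],
    [0,0,0,-0.08,-1,0,0.2],
    [0,0,0,-0.08,-1,0,0.2],
    [0,0,0,-0.08,-1,0,0.2],
  ],
)

```text
t: 28.02
tcp_pos: [0.5337, -0.3105, 0.253]
tool_rot: [[-0.008, 0.974, -0.226], [0.002, -0.226, -0.974], [-1.0, -0.008, -0.0]]
ft_force: [0.1, -0.3, -2.1]
opening: 0.0321
```

apply_moves(
  motion=[
    [0,-0.01,0,0,-0.18,0,0.2],
    [0,-0.01,0,0,-0.18,0,0.2],
    [0,-0.01,0,0,-0.18,-0.2,0.2],
    [0,-0.01,0,0,-0.18,-0.4,0.2],
    [0,-0.01,0,0,-0.18,-0.6,0.2],
    [0,-0.01,0,0,-0.18,-0.8,0.2],
    [0,-0.01,0,0,-0.18,-0.9,0.2],
    [0,-0.01,0,0,-0.18,-0.9,0.2],
  ],
)

```text
t: 28.68
tcp_pos: [0.5331, -0.326, 0.1597]
tool_rot: [[-0.004, 0.975, -0.224], [0.006, -0.224, -0.975], [-1.0, -0.005, -0.004]]
ft_force: [0.3, -0.3, -3.2]
opening: 0.0316
```

apply_moves(
  motion=[
    [-0.008,-0.005,0,0.01,-0.027,0,0.2],
    [-0.008,-0.005,0,0.01,-0.027,0,0.2],
    [-0.008,-0.005,0,0.01,-0.027,-0.15,0.2],
    [-0.008,-0.005,0,0.01,-0.027,-0.3,0.2],
    [-0.008,-0.005,0,0.01,-0.027,-0.45,0.2],
    [-0.008,-0.005,0,0.01,-0.027,-0.5,0.2],
    [-0.008,-0.005,0,0.01,-0.027,-0.5,0.2],
  ],
)

```text
t: 29.27
tcp_pos: [0.5338, -0.3284, 0.1091]
tool_rot: [[-0.002, 0.975, -0.224], [0.0, -0.224, -0.975], [-1.0, -0.002, 0.0]]
ft_force: [-0.0, -0.5, -1.9]
opening: 0.0317
```

apply_moves(
  motion=[
    [0,0,0,0,0,-0.1,0.2],
    [0,0,0,0,0,-0.2,0.2],
    [0,0,0,0,0,-0.3,0.2],
    [0,0,0,0,0,-0.4,0.2],
    [0,0,0,0,0,-0.44,0.2],
    [0,0,0,0,0,-0.44,0.2],
  ],
)

```text
t: 29.77
tcp_pos: [0.5329, -0.3278, 0.0628]
tool_rot: [[-0.004, 0.975, -0.224], [0.002, -0.224, -0.975], [-1.0, -0.005, -0.001]]
ft_force: [1.5, 0.3, -2.4]
opening: 0.032
```

Final few millimetres by force.

apply_moves(
  motion=[
    [0.003,-0.005,0,0.01,-0.007,-0.01,0.2],
    [0.003,-0.005,0,0.01,-0.007,-0.02,0.2],
    [0.003,-0.005,0,0.01,-0.007,-0.03,0.2],
    [0.003,-0.005,0,0.01,-0.007,-0.04,0.2],
    [0.003,-0.005,0,0.01,-0.007,-0.05,0.2],
  ],
)

```text
t: 30.18
tcp_pos: [0.5342, -0.3286, 0.0582]
tool_rot: [[0.0, 0.975, -0.224], [0.004, -0.224, -0.975], [-1.0, -0.001, -0.004]]
ft_force: [1.1, 0.3, -1.5]
opening: 0.0319
```

apply_moves(
  motion=[
    [0,0,0,0,0,-0.01,0.2],
    [0,0,0,0,0,-0.015,0.2],
  ],
)

```text
t: 30.35
tcp_pos: [0.5342, -0.3286, 0.0567]
tool_rot: [[0.0, 0.975, -0.224], [0.004, -0.224, -0.975], [-1.0, -0.0, -0.004]]
ft_force: [-0.0, 1.0, -2.2]
opening: 0.0317
```

apply_moves(
  motion=[
    [0,0,0,0,0,-0.01,0.2],
    [0,0,0,0,0,-0.015,0.2],
    [0,0,0,0,0,-0.015,0.2],
  ],
)

```text
t: 30.6
tcp_pos: [0.5343, -0.3288, 0.0567]
tool_rot: [[0.001, 0.975, -0.224], [0.003, -0.224, -0.975], [-1.0, 0.0, -0.003]]
ft_force: [-3.3, 1.8, 4.9]
opening: 0.0319
```

apply_moves(
  motion=[
    [0,0,0,0,0,-0.01,0.2],
    [0,0,0,0,0,-0.01,0.2],
  ],
)

```text
t: 30.77
tcp_pos: [0.5343, -0.3288, 0.0567]
tool_rot: [[0.001, 0.975, -0.224], [0.003, -0.224, -0.975], [-1.0, 0.001, -0.003]]
ft_force: [-3.2, 3.0, 5.1]
opening: 0.0318
```

Touching the floor at the same height as at the grasp. Releasing and backing off upwards.

apply_moves(
  motion=[
    [0,0,0,0,0,0,0.45],
    [0,0,0,0,0,0,0.6],
    [0,0,0,0,0,0,0.8],
    [0,0,0,0,0,0,1],
    [0,0,0,0,0,0,1],
    [0,0,0,0,0,0,1],
  ],
  newtons=40,
)

```text
t: 31.27
tcp_pos: [0.5343, -0.3288, 0.0565]
tool_rot: [[0.001, 0.975, -0.224], [0.003, -0.224, -0.975], [-1.0, 0.001, -0.003]]
ft_force: [0.2, 0.1, 0.6]
opening: 0.0853
```

apply_moves(
  motion=[
    [0,0,0,0,0,0.1,1],
    [0,0,0,0,0,0.3,1],
    [0,0,0,0,0,0.6,1],
    [0,0,0,0,0,0.9,1],
    [0,0,0,0,0,1,1],
    [0,0,0,0,0,1,1],
  ],
)

```text
t: 31.77
tcp_pos: [0.5359, -0.3298, 0.1618]
tool_rot: [[0.008, 0.975, -0.224], [-0.002, -0.224, -0.975], [-1.0, 0.008, -0.0]]
ft_force: [0.8, -0.9, -0.7]
opening: 0.0854
```

```bash
python3 m4.py
```

```text
[ 0.53586275 -0.32984876  0.16182597] [[0.008, 0.975, -0.224], [-0.002, -0.224, -0.975], [-1.0, 0.008, -0.0]]
wrist [291, 172, 54, 72, 2908] [ 0.5333 -0.3329  0.1325] 0.063
net 0.69 [315.3, 203.2] 3528 [ 0.53165419 -0.33218624]
scene [232, 133, 16, 26, 306] [ 0.5284 -0.3369  0.1399] 0.198
net 0.77 [240.8, 150.9] 468 [ 0.5334204  -0.32680582]
net 0.19 [257.5, 156.1] 406 [0.69052057 0.14779216]
```

The rod stands as it did before. Now the cap: shut the fingers and go high over the tube to the +y side behind it, saving a look into the tube on the way.

apply_moves(
  motion=[
    [0,0,0,0,0,0.3,0.5],
    [0,0,0,0,0,0.6,0],
    [0,0,0,0,0,0.9,0],
    [0,0,0,0.1,0.3,1,0],
    [0,0,0,0.1,0.6,1,0],
    [0,0,0,0.1,0.9,1,0],
    [0,0,0,0.1,1,1,0],
  ],
)

```text
t: 32.65
tcp_pos: [0.5437, -0.2249, 0.2535]
tool_rot: [[-0.002, 0.975, -0.221], [0.007, -0.221, -0.975], [-1.0, -0.004, -0.006]]
ft_force: [-0.1, -0.8, -0.6]
opening: 0.0009
```

apply_moves(
  motion=[
    [0,0,0,0.05,0.3,0.1,0],
    [0,0,0,0.1,0.6,0.2,0],
    [0,0,0,0.1,0.9,0.2,0],
    [0,0,0,0.1,1,0.2,0],
    [0,0,0,0.1,1,0.2,0],
  ],
)

```text
t: 33.07
tcp_pos: [0.5538, -0.1229, 0.273]
tool_rot: [[-0.003, 0.976, -0.218], [0.007, -0.218, -0.976], [-1.0, -0.004, -0.006]]
ft_force: [-0.5, -0.0, -0.7]
opening: -0.0002
```

apply_moves(
  motion=[
    [0,0,0,0.05,0.3,0,0],
    [0,0,0,0.1,0.6,0,0],
    [0,0,0,0.1,0.9,0,0],
    [0,0,0,0.1,1,0,0],
    [0,0,0,0.1,1,0,0],
    [0,0,0,0.1,1,0,0],
  ],
)

```text
t: 33.57
tcp_pos: [0.5638, -0.0242, 0.2723]
tool_rot: [[-0.004, 0.976, -0.219], [0.006, -0.219, -0.976], [-1.0, -0.005, -0.005]]
ft_force: [-0.2, -1.0, 0.2]
opening: -0.0003
```

```bash
sed -e "s/P\[:,1\]<195/P[:,1]<300/" -e "s#pics/w7#pics/w12#" m3.py > m6.py; python3 m6.py; python3 -c "
from h import *
print(manip.get_state()['tcp_pos'])
d=cam('wrist');cv2.imwrite('pics/in_tube.png',d['image'])
for z in(.14,.178):
    P=proj(d,cyl(.558,-.0083,z,z,.02)[:48]);print(z,P.min(0),P.max(0))
for r in manip.trace(d,'roller_mid')[:3]: 
    ys,xs=np.where(r['pixels']);print(r['p'],r['pixel'],xs.min(),xs.max(),ys.min(),ys.max())
"
```

```text
[[63.1882, 0.558, -0.0075], [62.6182, 0.558, -0.008], [61.7252, 0.5575, -0.0075], [61.2326, 0.5575, -0.008], [60.2998, 0.5585, -0.0075], [59.8447, 0.5585, -0.008]]
lid comp [311.62947899  81.56943637] [ 262   42  101   75 5163] [307.13772006  85.83611428]
lid yaw,th [-0.27761039  1.97696517] 0.07336787949438583
[ 0.5637942  -0.02465364  0.27243177]
0.14 [289.90372196 140.04733172] [333.35372699 182.98499764]
0.178 [285.58622349 146.00436761] [334.66081119 194.15127152]
0.97 [167.1, 14.2] 129 193 0 36
0.93 [282.3, 19.1] 260 302 0 44
0.87 [312.4, 162.7] 294 335 140 181
```

The white roller's outline matches the packed height (rows 140–181 seen, 140–183 predicted). The lid fit is good too: yaw -0.27, θ 1.98. Going behind the lid.

apply_moves(
  motion=[
    [0,0,0,0.05,0.3,0.05,0],
    [0,0,0,0.1,0.6,0.1,0],
    [0,0,0,0.13,0.9,0.1,0],
    [0,0,0,0.13,0.9,0.1,0],
    [0,0,0,0.13,0.9,0.1,0],
  ],
)

```text
t: 34.13
tcp_pos: [0.577, 0.0652, 0.2824]
tool_rot: [[-0.004, 0.976, -0.22], [0.006, -0.22, -0.976], [-1.0, -0.005, -0.005]]
ft_force: [-0.6, -0.1, -0.9]
opening: 0.0001
```

apply_moves(
  motion=[
    [0,0,0,0.1,0.3,0,0],
    [0,0,0,0.12,0.42,0,0],
    [0,0,0,0.12,0.42,-0.2,0],
    [0,0,0,0.12,0.42,-0.4,0],
    [0,0,0,0.12,0.42,-0.6,0],
    [0,0,0,0.12,0.42,-0.8,0],
    [0,0,0,0.12,0.42,-0.95,0],
    [0,0,0,0.12,0.42,-0.95,0],
  ],
)

```text
t: 34.8
tcp_pos: [0.5875, 0.1053, 0.1828]
tool_rot: [[-0.011, 0.975, -0.221], [0.005, -0.221, -0.975], [-1.0, -0.012, -0.002]]
ft_force: [-1.1, -0.1, -0.3]
opening: 0.0001
```

apply_moves(
  motion=[
    [0,0,0,-0.02,-0.08,0,0],
    [0,0,0,-0.04,-0.16,0,0],
    [0,0,0,-0.06,-0.24,0,0],
    [0,0,0,-0.08,-0.32,0,0],
    [0,0,0,-0.1,-0.4,0,0],
    [0,0,0,-0.12,-0.48,0,0],
    [0,0,0,-0.14,-0.55,0,0],
    [0,0,0,-0.16,-0.62,0,0],
  ],
)

```text
t: 35.47
tcp_pos: [0.5725, 0.0429, 0.1875]
tool_rot: [[-0.003, 0.975, -0.221], [0.006, -0.221, -0.975], [-1.0, -0.005, -0.005]]
ft_force: [0.1, 0.7, 1.4]
opening: 0.0001
```

apply_moves(
  motion=[
    [0,0,0,-0.02,-0.08,0,0],
    [0,0,0,-0.04,-0.16,0,0],
    [0,0,0,-0.06,-0.24,0,0],
    [0,0,0,-0.08,-0.32,0,0],
    [0,0,0,-0.08,-0.32,0,0],
  ],
)

```text
t: 35.88
tcp_pos: [0.564, 0.009, 0.187]
tool_rot: [[-0.004, 0.975, -0.223], [0.005, -0.223, -0.975], [-1.0, -0.005, -0.004]]
ft_force: [0.1, 0.2, -0.1]
opening: -0.0004
```

```bash
cat > m7.py <<'E'
from h import *
s=manip.get_state();print(s['tcp_pos'],s['ft_force'])
for c in('wrist','scene','top'):
    d=cam(c);r=[r for r in manip.trace(d,'lid') if r['p']>.1]
    for r in r[:2]:
        p0=ray(d,r['pixel'],.2)[:2]
        if np.hypot(*(p0-[.57,.02]))>.12: continue
        b=min((fit(lambda p:lidpts(.558,-.008,-.265,p[0]),[a],[(d,r['pixels'])],(.1,)) for a in(.1,.6,1.2,1.8)),key=lambda q:q[1])
        print(c,round(r['p'],2),r['pixel'],r['pixels'].sum(),'theta',b)
    cv2.imwrite(f'pics/{c}_lid.png',d['image'])
E
python3 m7.py
```

```text
[0.56401309 0.0089532  0.18704485] [ 0.05286252  0.17759198 -0.05081987]
wrist 0.86 [317.5, 231.4] 9860 theta (array([1.0046875]), np.float64(0.47709571713614396))
scene 0.65 [324.3, 198.1] 850 theta (array([1.08092041]), np.float64(0.37309224797718743))
top 0.5 [310.2, 193.4] 93 theta (array([0.96054688]), np.float64(0.8205204695807815))
top 0.22 [309.2, 212.1] 1149 theta (array([-0.31796875]), np.float64(0.7919507653732041))
```

apply_moves(
  motion=[
    [0,0,0,-0.03,-0.1,0,0],
    [0,0,0,-0.05,-0.2,0,0],
    [0,0,0,-0.08,-0.3,0,0],
    [0,0,0,-0.1,-0.37,-0.05,0],
    [0,0,0,-0.1,-0.37,-0.12,0],
    [0,0,0,-0.1,-0.37,-0.2,0],
    [0,0,0,-0.1,-0.37,-0.28,0],
    [0,0,0,-0.1,-0.37,-0.34,0],
  ],
)

```text
t: 36.85
tcp_pos: [0.5541, -0.0258, 0.1515]
tool_rot: [[-0.006, 0.975, -0.221], [0.006, -0.221, -0.975], [-1.0, -0.007, -0.005]]
ft_force: [-0.2, -0.9, -0.6]
opening: 0.0002
```

apply_moves(
  motion=[
    [0,0,0,0,0,-0.02,0],
    [0,0,0,0,0,-0.04,0],
    [0,0,0,0,0,-0.06,0],
  ],
)

```text
t: 37.1
tcp_pos: [0.5539, -0.0255, 0.1451]
tool_rot: [[-0.006, 0.975, -0.22], [0.006, -0.22, -0.975], [-1.0, -0.007, -0.005]]
ft_force: [-0.4, -1.4, -0.2]
opening: -0.0002
```

Lowering in small steps until the force rises.

apply_moves(
  motion=[
    [0,0,0,0,0,-0.02,0],
    [0,0,0,0,0,-0.04,0],
    [0,0,0,0,0,-0.05,0],
  ],
)

```text
t: 37.35
tcp_pos: [0.554, -0.0254, 0.14]
tool_rot: [[-0.006, 0.975, -0.22], [0.006, -0.22, -0.975], [-1.0, -0.007, -0.005]]
ft_force: [0.2, -0.8, 0.1]
opening: 0.0002
```

apply_moves(
  motion=[
    [0,0,0,0,0,-0.01,0],
    [0,0,0,0,0,-0.02,0],
  ],
)

```text
t: 37.52
tcp_pos: [0.5542, -0.0255, 0.139]
tool_rot: [[-0.005, 0.975, -0.22], [0.006, -0.22, -0.975], [-1.0, -0.006, -0.005]]
ft_force: [-2.8, 0.2, 7.0]
opening: -0.0002
```

```bash
python3 m7.py
```

```text
[ 0.55421776 -0.02546113  0.13895272] [-2.84315052  0.17653699  6.98908292]
wrist 0.68 [321.6, 203.4] 17009 theta (array([-0.06645508]), np.float64(0.32539106063274037))
scene 0.94 [321.3, 203.3] 700 theta (array([-0.09536133]), np.float64(0.34357029770455594))
top 0.75 [306.8, 202.6] 219 theta (array([0.11757813]), np.float64(0.6892099600368891))
```

The lid meets a firm stop at 7 N. Lifting off and checking.

apply_moves(
  motion=[
    [0,0,0,0,0,-0.01,0],
    [0,0,0,0,0,0.1,0],
    [0,0,0,0,0,0.4,0],
    [0,0,0,0,0,0.8,0],
    [0,0,0,-0.3,-0.3,1,0],
    [0,0,0,-0.6,-0.6,1,0],
    [0,0,0,-0.9,-0.9,1,0],
    [0,0,0,-1,-1,1,0],
  ],
)

```text
t: 38.48
tcp_pos: [0.4523, -0.1276, 0.2406]
tool_rot: [[-0.003, 0.975, -0.221], [0.004, -0.221, -0.975], [-1.0, -0.004, -0.003]]
ft_force: [-0.5, 0.2, -0.3]
opening: 0.0001
```

apply_moves(
  motion=[
    [0,0,0,-0.3,-0.1,0,0],
    [0,0,0,-0.5,-0.1,0,0],
    [0,0,0,-0.5,-0.1,0,0],
    [0,0,0,-0.5,-0.1,0,0],
  ],
)

```text
t: 38.82
tcp_pos: [0.4021, -0.1379, 0.2415]
tool_rot: [[-0.001, 0.975, -0.223], [0.003, -0.223, -0.975], [-1.0, -0.002, -0.003]]
ft_force: [0.5, -1.1, -0.8]
opening: -0.0
```

```bash
python3 m7.py; sed -n '/^def near/,$p' m1.py >/dev/null
python3 - <<'E'
from h import *
e=cam('scene');t=cam('top')
for n in('carton','oil','tape','rod_mid','stand_floor'):
    print(n,[[(round(r['p'],2),np.round(r['pixel']).tolist()) for r in manip.trace(d,n)[:2]] for d in(e,t)])
a=e['image'].copy()
for P in lidpts(.558,-.008,-.265,0): cv2.polylines(a,[cv2.convexHull(proj(e,P).astype(np.float32)).round().astype(np.int32)],1,(255,255,0))
z=lambda i,r,c,w,h:cv2.resize(i[r[0]:r[1],c[0]:c[1]],(w,h),interpolation=cv2.INTER_CUBIC)
w=cv2.imread('pics/in_tube.png')
cv2.imwrite('pics/fin.png',np.vstack([np.hstack([z(e['image'],(110,310),(180,380),400,400),z(a,(170,270),(270,370),400,400)]),np.hstack([z(t['image'],(130,230),(250,450),400,200),z(w,(100,250),(210,410),400,200)])]))
E
```

```text
[ 0.40205021 -0.13791802  0.24153771] [ 0.45128294 -1.05540519 -0.8174345 ]
wrist 0.66 [509.6, 18.5] 1548 theta (array([0.0296875]), np.float64(0.15871348026652976))
scene 0.72 [321.0, 202.3] 854 theta (array([-0.00625]), np.float64(0.19439250796893148))
top 0.71 [310.4, 197.1] 644 theta (array([0.1859375]), np.float64(0.16676647200048356))
carton [[(0.72, [209.0, 208.0])], [(0.66, [428.0, 206.0]), (0.63, [397.0, 160.0])]]
oil [[(0.91, [317.0, 328.0])], [(0.83, [258.0, 157.0])]]
tape [[(0.89, [331.0, 163.0])], [(0.69, [390.0, 287.0])]]
rod_mid [[(0.65, [238.0, 149.0])], [(0.54, [429.0, 207.0]), (0.16, [311.0, 196.0])]]
stand_floor [[(0.93, [247.0, 178.0])], [(0.57, [417.0, 208.0])]]
```

View pics/fin.png

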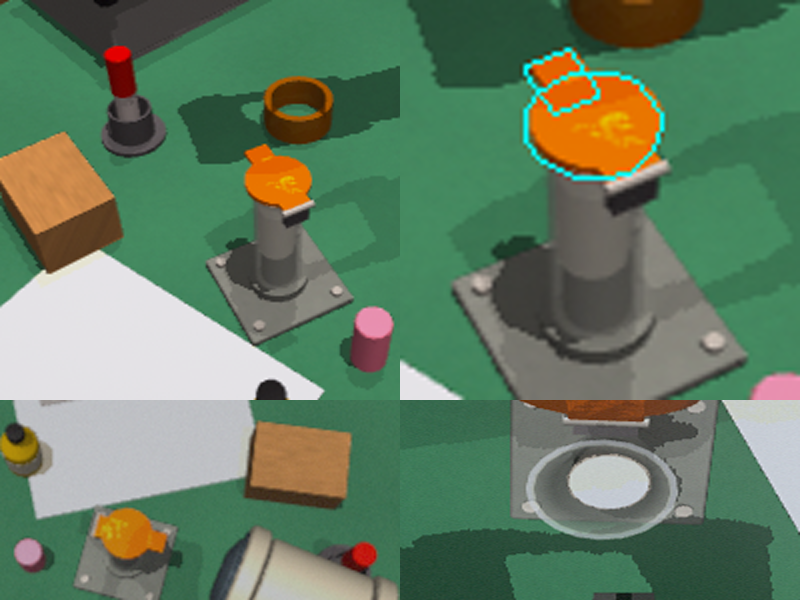

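```bash
python3 -c "
from bench import manip
print(manip.close_job())"
```

```text
the job is handed in; nothing more can be done
None
```

I carried out every step in the order asked and handed the job in; the robot's clock read about 39 s at the last check.

- **White roller:** it went upright into the tube mouth and stood about 8 mm above the rim. My first grasp missed because the real fingertips sit about 40 mm behind the reported TCP. The fingers closed just above the roller and did not move it.
- **Pressing:** the drag stayed steady for about 38 mm of travel, then the force rose where the tube bottom was expected. The final push was about 20 N: 18.3 N read, plus about 2 N for the rod's weight. The highest reading I saw was 18.3 N. A wrist picture afterwards matched the packed height, with the white top 30 mm below the rim.
- **Rod:** it is back upright in its stand and touched the floor at the same height as when I picked it up. The later pictures show it standing.
- **Cap:** I swung it over and pressed it to a firm stop at 7 N. The scene picture fits shut (-0.006 rad) and the wrist picture gives 0.03 rad. The top camera's fit disagreed at 0.19 rad, a looser fit that I discounted because of the firm stop.
- **Other things:** the carton and bottle are where they started, within a couple of pixels. The tape roll is in place in the scene view. In the top view its centre read 11 pixels lower than at the start, which I put down to the arm partly covering it.

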